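# Feed power modules into the test lane and switch to test

## Task

Set every loose power module on the bench upright in the open part of the test lane (any order, either way round), then feed them with the wooden push stick under the clear cover until they stand butted together with the front one against the end stop. Only then use the flat screwdriver to turn the slotted rotary switch a quarter turn clockwise, to its stop at the bar mark; keep the gripper off the switch unit, and off a module that is already under the cover. Finish with the screwdriver standing in its stand, the stick lying flat inside its white taped outline, the modules still home and the other bench things undisturbed.

Things in the scene. Friction and masses are not known exactly. Their poses are not given: they have to be found in the camera images.
- lane: Fixed aluminium guide channel. Origin at bench height on its centre line, at the mouth of the covered part; x points along the feed to the end stop, z up. Runs from x = -168 to 156 mm, base plate 60 mm wide, floor top z = 4. Side walls: inner faces y = +-16, tops z = 16. x = -168 to 0 is the loading part, open above and at its rear end; there the walls flare out above z = 9, to y = +-23 at the top.
- lane_stop (a point): Foot of the end stop's face on the lane floor: x = 150, y = 0, z = 4 mm in the lane's frame. From x = 0 to here the lane is covered: clear plastic sides and a clear roof, underside at z = 44 mm, top 47 mm, with three dark straps up to 51 mm. Modules standing home have their origins 20, 60 and 100 mm before the stop.
- module0: Power module, 45 g (loose; may be absent: 2 or 3 of the four are there; all four are alike). Black carrier plate 40 x 28 x 6 mm (x, y, z) with a green board let in, and on its middle a finned aluminium heat sink 20 x 16 mm (x, y) from z = 6 to 34 mm, the part to grip, across its 16 mm. Origin at the centre of the underside, z up.
- module1: Power module, 45 g (loose; may be absent: 2 or 3 of the four are there; all four are alike). Black carrier plate 40 x 28 x 6 mm (x, y, z) with a green board let in, and on its middle a finned aluminium heat sink 20 x 16 mm (x, y) from z = 6 to 34 mm, the part to grip, across its 16 mm. Origin at the centre of the underside, z up.
- module2: Power module, 45 g (loose; may be absent: 2 or 3 of the four are there; all four are alike). Black carrier plate 40 x 28 x 6 mm (x, y, z) with a green board let in, and on its middle a finned aluminium heat sink 20 x 16 mm (x, y) from z = 6 to 34 mm, the part to grip, across its 16 mm. Origin at the centre of the underside, z up.
- module3: Power module, 45 g (loose; may be absent: 2 or 3 of the four are there; all four are alike). Black carrier plate 40 x 28 x 6 mm (x, y, z) with a green board let in, and on its middle a finned aluminium heat sink 20 x 16 mm (x, y) from z = 6 to 34 mm, the part to grip, across its 16 mm. Origin at the centre of the underside, z up.
- stick: Wooden push stick, 120 g, loose. Flat bar 140 x 20 x 14 mm (x, y, z) from x = -15 to the nose at x = +125 mm, with an upright handle 24 x 16 mm (x, y) standing on it from z = 14 to 72 mm. Origin on the underside, below the handle's centre; x points to the nose, z up. It starts lying flat in its outline.
- stick_nose (a point): Middle of the lower edge of the push stick's nose face, at x = 125, y = 0, z = 0 mm in the stick's frame.
- outline: Parking place of the push stick: rectangle of white tape on the bench, inside 190 x 70 mm (x, y), flat. Origin at its centre. The stick may lie in it either way round.
- unit: Fixed grey switch unit 110 x 110 mm, top at z = 56 mm, with the slotted rotary switch in the middle of its top. Origin at the centre of its underside. On its top a white dot lies on the +x side of the switch and a white bar on the -y side.
- selector (a joint): Angle of the rotary switch: 0 at one stop with its white pointer at the dot, growing clockwise seen from above to the other stop at 1.571 rad with its pointer at the bar. It starts at 0 to 0.25. Stiff: takes about 0.04 N m, and stays where it is left.
- slot (a point): Point on the switch's axis at the top of its black dial (z = 66 mm over the bench, dial about 34 mm across). Its x axis lies along the slot and points to the white pointer, and turns with the switch. The slot is 19 mm long, 5 mm wide and 8 mm deep, closed at both ends.
- driver: Flat screwdriver, 90 g, loose, starts standing tip down in its stand. Origin at the middle of the blade's tip, z up to the handle. Blade 12 mm wide (x), 2.5 mm thick (y), z = 0 to 12 mm; shaft 7 mm in diameter up to z = 62 mm; square handle 22 x 22 mm (sides along x and y) from z = 62 to 132 mm.
- stand: Fixed black screwdriver stand, block 60 x 60 x 66 mm with an upright square hole 18 x 18 mm right through its middle. Origin at the centre of its underside. The screwdriver stands in it with the handle's lower end on the block, its tip then 4 mm above the bench.
- spool: Bystander: white solder spool, 52 mm across, 47 mm high; origin at the centre of its underside.
- bin: Bystander: green open bin 80 x 95 x 40 mm; origin at the centre of its underside.
- dispenser: Bystander: yellow tape dispenser 60 x 130 mm, 82 mm high; origin at the centre of its underside.
Mind the look-alikes: they are no part of the job. What is shaped like the module2 but red or yellow is not meant.

How it is judged:
By the outcome, as a careful person would: the job done as asked, in the order asked, and still so for the second after the job is handed in, with the robot touching nothing.
Of module0, module1, module2, module3 only 2 to 3 are there at a start; the rules pass over those that are not, and their reading is None.
At some moment in a run one of module0, module1, module2, module3 may be knocked a few centimetres aside while the robot is not near it.
It also fails if it takes over 210 s, if anything falls off the work surface, if the arm or the gripper's body presses on something with over 40 N, if the wrist force passes 120 N, or if a joint passes its speed limit or range.

## Robot

A 7-joint arm with a two-finger parallel gripper is mounted at the origin on the work surface. World frame = base frame: x ahead of the robot, y to its left, z up, the work surface at z = 0. Lengths are in m, angles in rad, forces in N, time in s.
With the tool pointing down it reaches from about 0.4 to 0.875 m from the base axis. Payload 19.3 kg.
Tool frame: the origin (TCP) lies between the finger pads; the fingertips stand 19 mm ahead of it and the grasp point (between the pads) is the TCP; z points along the fingers, y is the line along which they close (so a half turn about z gives the same grasp; the last joint's range is limited). The gripper opens to 85 mm and grips with 20 to 120 N. Pads are 22 mm wide; open, the fingers measure 114 mm over their backs; the gripper's body (76 mm by 85 mm) begins 54 mm behind the grasp point. The pads swing forward as they close: fully open they stand 13 mm farther back than shut.
Start: joints at [-1.411, 0.521, -0.036, 1.599, 0.021, 1.021, -0.113], TCP at [0.142, 0.609, 0.25] pointing down, gripper open.
Joint ranges: [-2.91, 2.91], [-0.3, 2.13], [-1.5, 1.42], [0.17, 2.43], [-1.26, 4.41], [0.16, 1.93], [-2.52, 2.52]. Speed limits (rad/s): [1.89, 1.89, 2.39, 2.39, 3.01, 3.01, 3.01].

## Interface

Orientations are given as a rotation vector (axis times angle).
In Python, from cell import r, cams, workorder gives the robot as it stands.
- The arm moves only by the tool play_rows, never from a script. Its argument "rows" is text: rows parted by semicolons, each of 7 numbers parted by spaces: the shift along the tool's x, y, z scaled (see below), then the turn, a rotation vector about the tool's x, y, z scaled (see below), then the opening, from -1 (shut) to 1 (fully open). A call has 1 to 5 rows; each row is the pose to reach, as a shift and turn from the pose commanded when the call began, along the tool's axes at that moment; what a row does not reach only later rows make up. The controller multiplies each number of a shift by 0.4 m and each number of a turn by 90 degrees. A row lasts 1/12 s, in which the tool goes at most 41.7 mm and 7.16 degrees, less where a joint would pass 70% of its speed; a pose out of reach is approached as far as the arm can. A call with a number of a shift or a turn outside -1 to 1 is refused whole. A call with a gripper value outside its range is refused whole. The fingers move at their own pace and stop on an object; "squeeze" is the grip in N (left out, the last holds). Time passes only in rows, so rows that repeat a pose let the fingers close. It gives the time, the measured TCP pose, the force, the opening and the grip force at its end, in the units of the state.
- r.get_state(): the state, without advancing time (a new reading comes with each control period).
- cams.read_camera(name): name is "scene" or "top" or "wrist"; returns a dict with "pixels" (420x560x3 uint8, red, green, blue), "z_map" (420x560 float32, m along the optical axis (not along the pixel's ray), 0 where there is no reading), "intrinsics" (3x3 intrinsics, pixels), "k1" (the pictures are not rectified: a ray, as slopes to the right and down, at radius r is drawn at 1 + k1 r^2 times it, then the intrinsics apply), "eye" and "attitude" of the camera in the world. Camera axes: x right, y up, looking along -z (the intrinsics and any distortion apply to the point x, -y, -z); pixel columns grow to the right and rows downward; lengths in m; the calibration is good to about 2 mm. A picture is of the moment at which its call begins.
- workorder.sign_off(): hands the job in; it is judged then, once.
The state is a dict: "time_s": time; "joint_pos": joint angles; "joint_velocities": joint speeds; "joint_efforts": joint torques, N m; "ee_pos": TCP position; "eef_rot": TCP orientation; "contact_force": force on the tool from outside, world axes, zero at the start; "torque": the same for the moment, N m; "opening": finger opening in m; "grasp_force": force on a finger pad.
Only numpy, scipy, OpenCV 4.12 (cv2) and the standard library are available. Lean on these libraries where they do the work, as an engineer would, in place of code of your own. Each camera call takes 0.05 s, during which the arm holds its last target. There are 200 camera calls.

## Working session

There is one attempt and no reset: what is moved stays moved. The work goes in short steps, Python scripts to look and compute and a tool call to move; the robot and the scene stay as the last step left them, time stands still between calls to the robot, and variables do not carry over. Pictures are saved under pics/ and viewed, at most 14 in all, crops included, and the job is handed in when it is done.

Besides the shell and the picture viewer there is one more tool, called after "Emit:" as name(argument=value, ...) on one line, values as JSON. play_rows: Moves the arm, as the interface text tells. Shifts and turns lie within -1 to 1; 1 stands for 0.4 m of shift or 90 degrees of turn. Its arguments: {"type":"object","properties":{"rows":{"type":"string"},"squeeze":{"type":"number"}},"required":["rows"]}

```bash
ls; mkdir -p pics
cat > h.py <<'E'
import numpy as np, cv2
from cell import r, cams, workorder
from scipy.spatial.transform import Rotation as R
def att(c):
    a=np.array(c["attitude"],float)
    return a if a.shape==(3,3) else (R.from_rotvec(a) if a.size==3 else R.from_quat(a)).as_matrix()
def rays(c,uv):
    K=np.array(c["intrinsics"]);uv=np.atleast_2d(uv).astype(float)
    d=np.c_[(uv[:,0]-K[0,2])/K[0,0],(uv[:,1]-K[1,2])/K[1,1]]
    p=d.copy()
    for _ in range(20): p=d/(1+c["k1"]*(p**2).sum(1,keepdims=True))
    return np.c_[p[:,0],-p[:,1],-np.ones(len(p))]@att(c).T
def plane(c,uv,z):
    d=rays(c,uv);e=np.array(c["eye"]);return e+d*((z-e[2])/d[:,2])[:,None]
def cloud(c):
    h,w=c["z_map"].shape;u,v=np.meshgrid(np.arange(w),np.arange(h))
    return (np.array(c["eye"])+rays(c,np.c_[u.ravel(),v.ravel()])*c["z_map"].reshape(-1,1)).reshape(h,w,3)
def save(c,n,box=None,s=1):
    im=c["pixels"][...,::-1]
    if box: im=im[box[1]:box[3],box[0]:box[2]]
    cv2.imwrite("pics/"+n,cv2.resize(im,None,fx=s,fy=s,interpolation=cv2.INTER_CUBIC))
E
python3 - <<'E'
from h import *
for n in("scene","top"):
    c=cams.read_camera(n);save(c,n+".png",s=1.42);np.save(n+".npy",c,allow_pickle=True)
    print(n,c["eye"],c["attitude"],c["k1"],c["intrinsics"],(c["z_map"]>0).mean())
print(r.get_state())
E
```

```text
pics
scene [1.17720002 0.64316672 0.7108125 ] [0.45303211 1.12562673 2.17235735] 0.002394829137587517 [[443.88565088   0.         281.97248425]
 [  0.         443.88565088 209.21370564]
 [  0.           0.           1.        ]] 0.9933460884353742
top [0.51883205 0.02451673 1.13912808] [ 0.02457931 -0.04756977 -1.57910308] -0.06187437256823591 [[437.47080167   0.         277.35024213]
 [  0.         437.47080167 212.81799988]
 [  0.           0.           1.        ]] 0.9961607142857143
{'time_s': 0.1, 'joint_pos': array([-1.41117834,  0.52196351, -0.03633449,  1.59994359,  0.02121493,
        1.02113495, -0.11280032]), 'joint_velocities': array([-0.00226779, -0.00181127, -0.0009224 , -0.00188857,  0.00047025,
        0.00155626, -0.00014971]), 'joint_efforts': array([ 3.82698010e-03, -9.28487206e+01,  1.98426425e+00, -3.70535266e+01,
        1.81527331e-02,  5.18512388e-03, -4.06394440e-05]), 'ee_pos': array([0.14234134, 0.60827543, 0.24978019]), 'eef_rot': array([-3.60195118e-01, -3.12083763e+00,  1.67015023e-03]), 'contact_force': array([ 1.46022995, -0.1588857 ,  0.2103269 ]), 'torque': array([0.02509669, 0.00753926, 0.03565937]), 'grasp_force': 0.0, 'opening': 0.08556208571239088}
```

View pics/top.png

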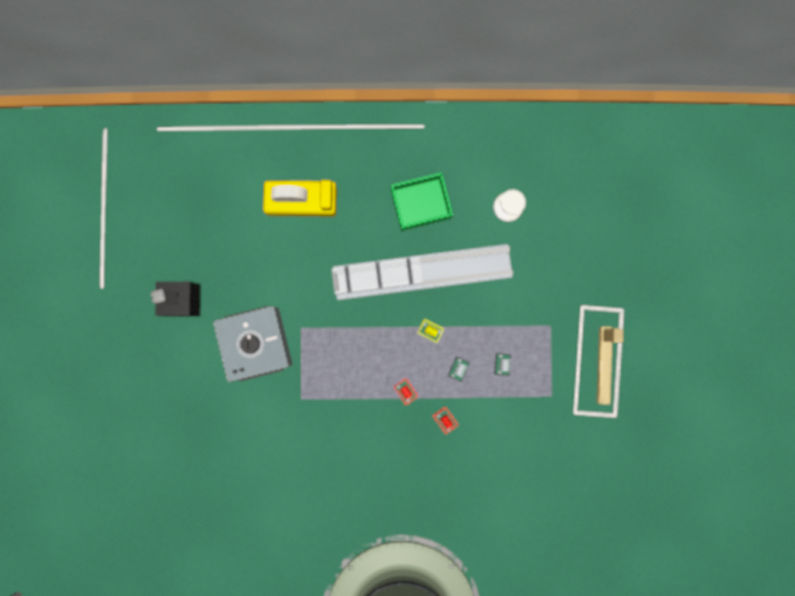

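View pics/scene.png

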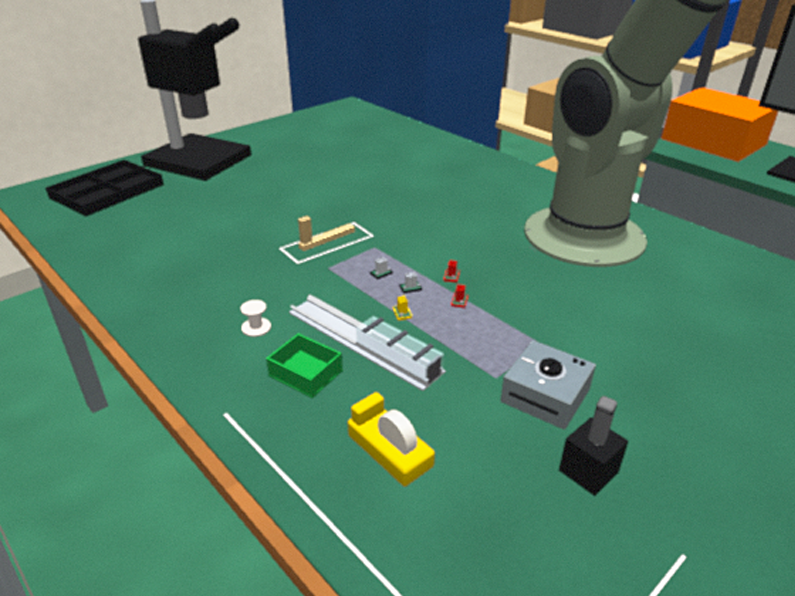

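Top view (795-wide picture): the grey-finned green/black modules stand at (459,369) and (503,364). The look-alikes are red at (405,392) and (445,420) and yellow at (431,330). The lane runs from (512,262) at its open rear to (335,283) at the stop. The stick is at (607,365) in its outline, with its handle at the top. The switch is at (250,344), and the stand with the driver at (177,299). The choice is the two grey ones; I'll check them in a close crop and measure.

Run:
```python
from h import *
c=np.load("top.npy",allow_pickle=True).item()
save(c,"crop_mod.png",(270,220,400,310),6)
P=cloud(c); rgb=c["pixels"].astype(int); hsv=cv2.cvtColor(c["pixels"],cv2.COLOR_RGB2HSV)
def rect(mask,box,z,name):
    m=np.zeros(mask.shape,np.uint8);x0,y0,x1,y1=box;m[y0:y1,x0:x1]=mask[y0:y1,x0:x1]
    n,l,st,_=cv2.connectedComponentsWithStats(m)
    for i in range(1,n):
        if st[i,4]<25: continue
        v,u=np.where(l==i); q=plane(c,np.c_[u,v],z)[:,:2]
        (cx,cy),(w,h),a=cv2.minAreaRect((q*1000).astype(np.float32))
        bp=cv2.boxPoints(((cx,cy),(w,h),a));e=[bp[1]-bp[0],bp[2]-bp[1]];e=max(e,key=np.linalg.norm)
        print(name,"c",round(cx,1),round(cy,1),"size",round(w,1),round(h,1),"long dir deg",round(np.degrees(np.arctan2(e[1],e[0]))%180,1),"zmax",round(np.nanmax(P[v,u,2]),3),st[i,4])
Z=P[...,2]
print("bench z",np.median(Z[300:400,300:400]))
B=lambda *b:[int(k/1.42) for k in b]
rect((Z>0.028),B(440,345,530,390),.034,"sink")
rect((Z>0.002),B(440,345,530,390),.003,"plate?")
rect(Z>0.007,B(325,235,520,305),.016,"lane walls")
rect(Z>0.035,B(325,235,520,305),.044,"cover")
rect(Z>0.045,B(205,300,300,390),.056,"unit")
rect(Z>0.008,B(570,300,630,420),.014,"stick")
rect(Z>0.05,B(570,300,630,420),.072,"stickhandle")
rect(Z>0.05,B(145,275,210,325),.066,"stand")
rect(Z>0.1,B(145,275,210,325),.136,"driver")
rect((hsv[...,1]<70)&(hsv[...,2]>170)&(Z<.006),B(570,300,630,420),.0,"outline")
rect((hsv[...,2]<70),B(225,325,275,365),.066,"dial")
rect((hsv[...,1]<60)&(hsv[...,2]>200),B(225,315,285,365),.058,"marks")
```

```text
bench z -0.000872265146684037
sink c 457.2 -189.9 size 15.3 17.7 long dir deg 179.2 zmax 1.139 39
sink c 449.3 -109.8 size 13.6 19.2 long dir deg 152.9 zmax 0.037 33
plate? c 459.5 -185.5 size 36.7 51.8 long dir deg 179.1 zmax 1.139 176
plate? c 445.6 -108.1 size 36.0 51.0 long dir deg 152.6 zmax 1.139 183
lane walls c 628.0 -43.8 size 56.2 325.3 long dir deg 96.8 zmax 1.139 1643
cover c 618.6 37.9 size 46.3 156.8 long dir deg 97.0 zmax 1.139 1120
unit c 499.7 258.6 size 109.8 111.4 long dir deg 103.6 zmax 1.139 1976
stick c 452.1 -385.0 size 38.3 140.8 long dir deg 176.1 zmax 1.139 502
stickhandle c 508.5 -375.2 size 20.3 22.2 long dir deg 179.3 zmax 1.139 80
stand c 579.5 393.8 size 70.4 56.8 long dir deg 89.6 zmax 1.139 655
driver c 579.1 386.1 size 33.0 23.1 long dir deg 89.5 zmax 0.139 137
outline c 459.5 -369.5 size 83.2 203.1 long dir deg 174.9 zmax 0.005 591
```

View pics/crop_mod.png

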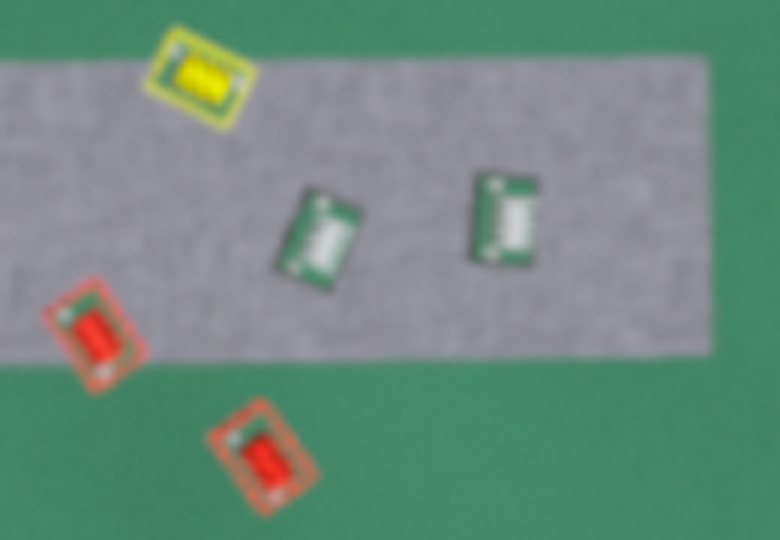

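The crop shows two upright modules with bare aluminium fins, at crop (325,240) and (508,220). The yellow and red ones are the decoys. Next I'll move over for a near look with the wrist camera.

```bash
cat >> h.py <<'E'
def Rt(psi):
    a=np.radians(psi);c,s=np.cos(a),np.sin(a);return np.array([[c,s,0],[s,-c,0],[0,0,-1.]])
def plan(wps,start=None,dmax=.15,amax=30):
    """wps: (x,y,z,psi); prints per call shift and turn numbers"""
    s=r.get_state(); p=np.array(s["ee_pos"]);Rm=R.from_rotvec(s["eef_rot"]).as_matrix()
    if start is not None: p=np.array(start[:3]);Rm=Rt(start[3])
    for w in wps:
        q=np.array(w[:3]);Rq=Rt(w[3]);rv=R.from_matrix(Rm.T@Rq).as_rotvec()
        n=int(max(1,np.ceil(np.linalg.norm(q-p)/dmax),np.ceil(np.degrees(np.linalg.norm(rv))/amax)))
        Rc=Rm
        for i in range(n):
            d=Rc.T@((q-p)/n)/.4; t=rv/n/(np.pi/2)
            print(" ".join("%.4f"%k for k in d)," "," ".join("%.4f"%k for k in t)," |",round(np.linalg.norm(q-p)/n*1000),"mm",round(np.degrees(np.linalg.norm(rv))/n,1),"deg")
            Rc=Rc@R.from_rotvec(rv/n).as_matrix()
        print("--",w); p=q;Rm=Rq
def st():
    s=r.get_state();x=R.from_rotvec(s["eef_rot"]).as_matrix()
    print("t",round(s["time_s"],2),"p",np.round(s["ee_pos"],4),"psi",round(np.degrees(np.arctan2(x[1,0],x[0,0])),2),"tilt",round(np.degrees(np.arccos(-x[2,2])),2),"F",np.round(s["contact_force"],1),"open",round(s["opening"],4),"g",s["grasp_force"])
E
python3 -c "
from h import *
plan([(.48,.28,.27,130),(.47,-.12,.27,97)])"
```

```text
-0.2522 -0.1517 -0.0125   -0.0002 0.0001 0.1023  | 118 mm 9.2 deg
-0.2733 -0.1094 -0.0125   -0.0002 0.0001 0.1023  | 118 mm 9.2 deg
-0.2872 -0.0643 -0.0126   -0.0002 0.0001 0.1023  | 118 mm 9.2 deg
-0.2938 -0.0175 -0.0126   -0.0002 0.0001 0.1023  | 118 mm 9.2 deg
-- (0.48, 0.28, 0.27, 130)
-0.2500 -0.2206 0.0000   0.0000 0.0000 0.1222  | 133 mm 11.0 deg
-0.2875 -0.1689 0.0000   0.0000 0.0000 0.1222  | 133 mm 11.0 deg
-0.3144 -0.1109 0.0000   0.0000 0.0000 0.1222  | 133 mm 11.0 deg
-- (0.47, -0.12, 0.27, 97)
```

Emit:
play_rows(rows="-.252 -.152 -.0125 0 0 .102 1;-.252 -.152 -.0125 0 0 .102 1;-.252 -.152 -.0125 0 0 .102 1;-.252 -.152 -.0125 0 0 .102 1;-.252 -.152 -.0125 0 0 .102 1")

```text
time_s: 0.52
ee_pos: [0.2283, 0.5252, 0.2555]
eef_rot: [0.613, 3.081, -0.0]
contact_force: [0.5, 0.3, 0.4]
opening: 0.0855
grasp_force: 0.0
```

Emit:
play_rows(rows="-.273 -.109 -.0125 0 0 .102 1;-.273 -.109 -.0125 0 0 .102 1;-.273 -.109 -.0125 0 0 .102 1;-.273 -.109 -.0125 0 0 .102 1;-.273 -.109 -.0125 0 0 .102 1")

```text
time_s: 0.93
ee_pos: [0.3117, 0.4441, 0.2603]
eef_rot: [0.856, 3.023, -0.0]
contact_force: [-0.9, 0.3, 0.5]
opening: 0.0852
grasp_force: 0.0
```

Emit:
play_rows(rows="-.287 -.064 -.0125 0 0 .102 1;-.287 -.064 -.0125 0 0 .102 1;-.287 -.064 -.0125 0 0 .102 1;-.287 -.064 -.0125 0 0 .102 1;-.287 -.064 -.0125 0 0 .102 1")

```text
time_s: 1.35
ee_pos: [0.3957, 0.363, 0.2651]
eef_rot: [-1.094, -2.945, 0.0]
contact_force: [-0.1, -0.0, -0.2]
opening: 0.0853
grasp_force: 0.0
```

Emit:
play_rows(rows="-.294 -.0175 -.0125 0 0 .102 1;-.294 -.0175 -.0125 0 0 .102 1;-.294 -.0175 -.0125 0 0 .102 1;-.294 -.0175 -.0125 0 0 .102 1;-.294 -.0175 -.0125 0 0 .102 1")

```text
time_s: 1.77
ee_pos: [0.4802, 0.2815, 0.2699]
eef_rot: [-1.324, -2.848, 0.0]
contact_force: [-0.1, 1.6, -0.6]
opening: 0.0856
grasp_force: 0.0
```

Emit:
play_rows(rows="-.25 -.22 0 0 0 .122 1;-.25 -.22 0 0 0 .122 1;-.25 -.22 0 0 0 .122 1;-.25 -.22 0 0 0 .122 1;-.25 -.22 0 0 0 .122 1")

```text
time_s: 2.18
ee_pos: [0.4765, 0.1471, 0.2705]
eef_rot: [-1.591, -2.708, -0.0]
contact_force: [-0.0, 0.3, 0.0]
opening: 0.0854
grasp_force: 0.0
```

Emit:
play_rows(rows="-.287 -.169 0 0 0 .122 1;-.287 -.169 0 0 0 .122 1;-.287 -.169 0 0 0 .122 1;-.287 -.169 0 0 0 .122 1;-.287 -.169 0 0 0 .122 1")

```text
time_s: 2.6
ee_pos: [0.4741, 0.0141, 0.2703]
eef_rot: [1.843, 2.544, 0.0]
contact_force: [-0.1, -0.7, 0.1]
opening: 0.0856
grasp_force: 0.0
```

Emit:
play_rows(rows="-.314 -.111 0 0 0 .122 1;-.314 -.111 0 0 0 .122 1;-.314 -.111 0 0 0 .122 1;-.314 -.111 0 0 0 .122 1;-.314 -.111 0 0 0 .122 1")

```text
time_s: 3.02
ee_pos: [0.4717, -0.119, 0.2702]
eef_rot: [2.078, 2.356, -0.0]
contact_force: [0.0, 0.6, 1.0]
opening: 0.0856
grasp_force: 0.0
```

```bash
python3 -c "
from h import *
st()
c=cams.read_camera('wrist');np.save('w1.npy',c,allow_pickle=True);save(c,'w1.png',s=1.42);print(c['eye'],att(c),c['k1'],c['intrinsics'][0])"
```

```text
t 3.02 p [ 0.4717 -0.119   0.2702] psi 97.17 tilt 0.02 F [0.  0.6 1. ] open 0.0856 g 0.0
[ 0.46215255 -0.03686536  0.39325201] [[ 9.92298798e-01 -1.17151913e-01 -4.02308995e-02]
 [ 1.23864971e-01  9.40455606e-01  3.16544978e-01]
 [ 7.51525292e-04 -3.19090400e-01  9.47723985e-01]] 0.008235701898987218 [297.16172711   0.         281.26451519]
```

View pics/w1.png

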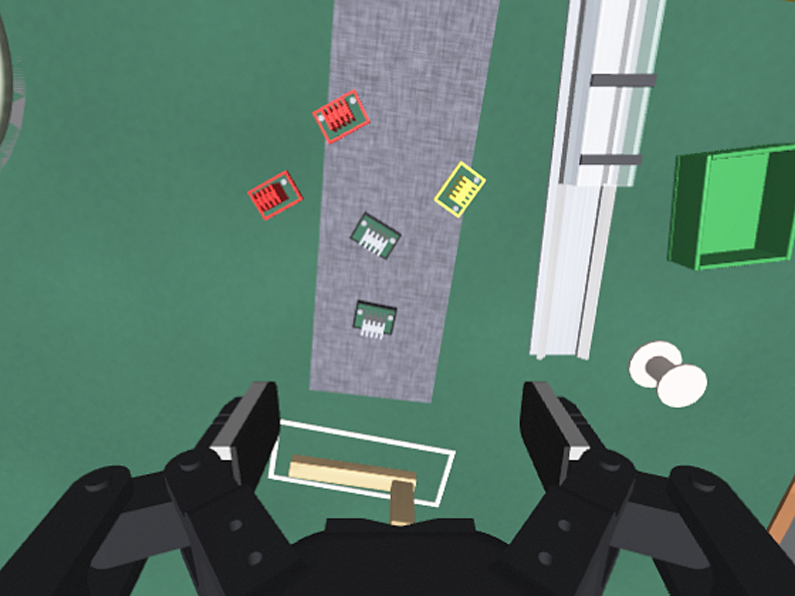

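Wrist view (795-wide): the modules are at (375,237) and (374,318), the yellow decoy at (460,190) and the red ones at (342,116) and (275,195). The lane's open rear is at (560,355), the cover mouth at (597,185), and the stick at (350,475) with its handle at (402,500). Now I'll measure from this view.

```bash
cat >> h.py <<'E'
def rect2(q,name=""):
    (cx,cy),(w,h),a=cv2.minAreaRect((np.asarray(q)[:,:2]*1000).astype(np.float32))
    bp=cv2.boxPoints(((cx,cy),(w,h),a));e=max([bp[1]-bp[0],bp[2]-bp[1]],key=np.linalg.norm)
    ang=np.degrees(np.arctan2(e[1],e[0]))%180
    print(name,"c",round(cx,1),round(cy,1),"size",sorted([round(w,1),round(h,1)]),"ang",round(ang,1),"n",len(q));return cx,cy,ang
def comp(m,P,amin=60):
    n,l,s,_=cv2.connectedComponentsWithStats(m.astype(np.uint8))
    return [P[l==i] for i in range(1,n) if s[i,4]>=amin]
def inbox(P,x0,x1,y0,y1): return (P[...,0]>x0)&(P[...,0]<x1)&(P[...,1]>y0)&(P[...,1]<y1)
E
python3 - <<'E'
from h import *
c=np.load("w1.npy",allow_pickle=True).item();P=cloud(c);Z=P[...,2]
hsv=cv2.cvtColor(c["pixels"],cv2.COLOR_RGB2HSV)
mat=inbox(P,.4,.5,-.25,-.05)
print("bench",np.median(Z[mat]), np.std(Z[mat&(Z<.003)]))
for q in comp(mat&(Z>.0035)&(Z<.05),P):
    print("comp mean",q.mean(0).round(4),"zmax",q[:,2].max().round(4))
    rect2(q[q[:,2]<.009],"plate"); rect2(q[(q[:,2]>.028)],"sink top")
# lane
L=inbox(P,.56,.70,-.25,-.0)
u=np.array([-np.sin(np.radians(6.9)),np.cos(np.radians(6.9))])
w=P[L&(Z>.0135)&(Z<.019)][:,:2]
n=np.array([u[1],-u[0]]); s=w@n; 
for k in (s<s.mean(),s>=s.mean()):
    q=w[k].astype(np.float32); vx,vy,x0,y0=cv2.fitLine(q,cv2.DIST_HUBER,0,.001,.001).ravel()
    sg=np.sign(vy);print("wall line ang",np.degrees(np.arctan2(vy*sg,vx*sg)),"x at y=-.1:",x0+(-.1-y0)*vx/vy,"along min",(q@u).min(),"max",(q@u).max(), "perp pct",np.percentile(q@n,[2,50,98]))
rect2(P[L&(Z>.002)&(Z<.02)&(P[...,1]<-.06)],"lane rear part")
S=inbox(P,.35,.56,-.45,-.33)
rect2(P[S&(Z>.010)&(Z<.017)],"bar"); rect2(P[S&(Z>.066)],"handle top"); rect2(P[S&(Z>.02)],"handle")
v,uu=np.where((hsv[...,1]<50)&(hsv[...,2]>190)&S&(Z<.004)); rect2(plane(c,np.c_[uu,v],0),"outline")
E
```

```text
bench 0.322052179721513 0.0007844032432307522
comp mean [ 0.4488 -0.1053  0.0138] zmax 0.0351
plate c 448.7 -107.1 size [28.2, 39.9] ang 155.7 n 410
sink top c 448.6 -107.0 size [15.8, 20.1] ang 155.7 n 166
comp mean [ 0.4563 -0.1847  0.0141] zmax 0.0351
plate c 456.3 -187.4 size [28.5, 40.1] ang 175.2 n 339
sink top c 456.3 -187.7 size [16.4, 19.8] ang 175.1 n 138
wall line ang 96.347694 x at y=-.1: 0.6107504 along min -0.2795845102168722 max -0.0729386262177333 perp pct [0.59154667 0.59428095 0.59658588]
wall line ang 97.12508 x at y=-.1: 0.6563551 along min -0.28121466826650554 max -0.1151521510291901 perp pct [0.63677336 0.63957254 0.64215641]
lane rear part c 644.0 -134.8 size [110.9, 150.5] ang 81.2 n 4537
bar c 452.9 -376.6 size [21.8, 139.8] ang 177.2 n 928
handle top c 506.7 -371.6 size [5.8, 22.4] ang 7.6 n 71
handle c 505.0 -374.1 size [13.3, 26.9] ang 23.4 n 480
outline c 459.0 -368.5 size [81.3, 201.0] ang 175.0 n 729
```

```bash
python3 -c "
from h import *
plan([(.4563,-.1875,.12,175.2),(.4563,-.1875,.034,175.2),(.4563,-.1875,.11,175.2),(.6296,-.0673,.11,96.9)])"
```

```text
-0.0565 -0.0202 0.1250   0.0000 -0.0001 -0.2886  | 55 mm 26.0 deg
-0.0419 -0.0429 0.1250   0.0000 -0.0001 -0.2886  | 55 mm 26.0 deg
-0.0189 -0.0569 0.1250   0.0000 -0.0001 -0.2886  | 55 mm 26.0 deg
-- (0.4563, -0.1875, 0.12, 175.2)
0.0000 0.0000 0.2150   0.0000 0.0000 0.0000  | 86 mm 0.0 deg
-- (0.4563, -0.1875, 0.034, 175.2)
0.0000 0.0000 -0.1900   0.0000 0.0000 0.0000  | 76 mm 0.0 deg
-- (0.4563, -0.1875, 0.11, 175.2)
-0.1355 0.1119 0.0000   0.0000 0.0000 0.2900  | 70 mm 26.1 deg
-0.0725 0.1601 0.0000   0.0000 0.0000 0.2900  | 70 mm 26.1 deg
0.0054 0.1757 0.0000   0.0000 0.0000 0.2900  | 70 mm 26.1 deg
-- (0.6296, -0.0673, 0.11, 96.9)
```

Emit:
play_rows(rows="-.0565 -.02 .125 0 0 -.2886 .1;-.0565 -.02 .125 0 0 -.2886 .1;-.0565 -.02 .125 0 0 -.2886 .1;-.0565 -.02 .125 0 0 -.2886 .1;-.0565 -.02 .125 0 0 -.2886 .1")

```text
time_s: 3.48
ee_pos: [0.4667, -0.1395, 0.2199]
eef_rot: [-1.483, -2.768, -0.001]
contact_force: [0.3, -0.7, 0.3]
opening: 0.0469
grasp_force: 0.0
```

Emit:
play_rows(rows="-.042 -.043 .125 0 0 -.2886 .1;-.042 -.043 .125 0 0 -.2886 .1;-.042 -.043 .125 0 0 -.2886 .1;-.042 -.043 .125 0 0 -.2886 .1;-.042 -.043 .125 0 0 -.2886 .1")

```text
time_s: 3.9
ee_pos: [0.4614, -0.1639, 0.1701]
eef_rot: [-0.831, -3.029, -0.001]
contact_force: [0.1, -0.4, -0.4]
opening: 0.047
grasp_force: 0.0
```

Emit:
play_rows(rows="-.019 -.057 .125 0 0 -.2886 .1;-.019 -.057 .125 0 0 -.2886 .1;-.019 -.057 .125 0 0 -.2886 .1;-.019 -.057 .125 0 0 -.2886 .1;-.019 -.057 .125 0 0 -.2886 .1")

```text
time_s: 4.32
ee_pos: [0.4561, -0.188, 0.1202]
eef_rot: [0.134, 3.139, 0.001]
contact_force: [-0.2, 0.2, -0.7]
opening: 0.0467
grasp_force: 0.0
```

```bash
cat >> h.py <<'E'
def mods(c,box,zf=0.):
    P=cloud(c);Z=P[...,2]
    for q in comp(inbox(P,*box)&(Z>zf+.0035)&(Z<zf+.04),P):
        a=q[q[:,2]<zf+.009];b=q[q[:,2]>zf+.028]
        print(q.mean(0).round(3),"zmax",q[:,2].max().round(3))
        if len(a)>9: rect2(a," plate")
        if len(b)>9: rect2(b," top")
E
python3 -c "
from h import *
st();c=cams.read_camera('wrist');mods(c,(.4,.5,-.25,-.05))
plan([(.4563,-.1875,.034,175.2)])"
```

```text
t 4.32 p [ 0.4561 -0.188   0.1202] psi 175.12 tilt 0.03 F [-0.2  0.2 -0.7] open 0.0467 g 0.0
[ 0.445 -0.11   0.016] zmax 0.036
 plate c 447.9 -108.0 size [28.6, 40.1] ang 155.8 n 903
 top c 447.9 -107.9 size [16.7, 20.2] ang 155.9 n 517
[ 0.452 -0.188  0.017] zmax 0.035
 plate c 455.5 -188.5 size [27.7, 40.3] ang 175.7 n 791
 top c 455.3 -188.2 size [15.6, 20.1] ang 175.1 n 529
-0.0001 0.0016 0.2160   0.0003 0.0003 -0.0039  | 86 mm 0.4 deg
-- (0.4563, -0.1875, 0.034, 175.2)
```

Aligned within 1 mm. Down, grip, lift.

Emit:
play_rows(rows=".001 .0005 .1 0 0 0 .1;.001 .0005 .2 0 0 0 .1;.001 .0005 .216 0 0 0 .1;.001 .0005 .216 0 0 0 .1;.001 .0005 .216 0 0 0 .1")

```text
time_s: 4.78
ee_pos: [0.4556, -0.1888, 0.035]
eef_rot: [-0.138, -3.139, 0.0]
contact_force: [0.3, 0.8, 0.3]
opening: 0.047
grasp_force: 0.0
```

Emit:
play_rows(rows="0 0 0 0 0 0 -1;0 0 0 0 0 0 -1;0 0 0 0 0 0 -1;0 0 0 0 0 0 -1;0 0 0 0 0 0 -1", squeeze=30)

```text
time_s: 5.2
ee_pos: [0.4561, -0.1893, 0.0356]
eef_rot: [0.135, 3.136, -0.001]
contact_force: [-2.2, 1.7, 16.5]
opening: 0.0154
grasp_force: 30.1
```

Emit:
play_rows(rows="0 0 0 0 0 0 -1;0 0 -.05 0 0 0 -1;0 0 -.19 0 0 0 -1;0 0 -.19 0 0 0 -1;0 0 -.19 0 0 0 -1")

```text
time_s: 5.62
ee_pos: [0.457, -0.1897, 0.1142]
eef_rot: [0.136, 3.132, -0.002]
contact_force: [0.3, -0.3, -0.4]
opening: 0.0154
grasp_force: 30.2
```

Emit:
play_rows(rows="-.1355 .112 0 0 0 .29 -1;-.1355 .112 0 0 0 .29 -1;-.1355 .112 0 0 0 .29 -1;-.1355 .112 0 0 0 .29 -1;-.1355 .112 0 0 0 .29 -1")

```text
time_s: 6.03
ee_pos: [0.5132, -0.1484, 0.1101]
eef_rot: [0.845, 3.025, -0.0]
contact_force: [0.0, -0.1, -0.6]
opening: 0.0154
grasp_force: 30.2
```

Emit:
play_rows(rows="-.0725 .16 0 0 0 .29 -1;-.0725 .16 0 0 0 .29 -1;-.0725 .16 0 0 0 .29 -1;-.0725 .16 0 0 0 .29 -1;-.0725 .16 0 0 0 .29 -1")

```text
time_s: 6.45
ee_pos: [0.5707, -0.1088, 0.1099]
eef_rot: [-1.503, -2.759, 0.001]
contact_force: [-1.6, 0.2, -0.5]
opening: 0.0151
grasp_force: 30.2
```

Emit:
play_rows(rows=".0055 .1757 0 0 0 .29 -1;.0055 .1757 0 0 0 .29 -1;.0055 .1757 0 0 0 .29 -1;.0055 .1757 0 0 0 .29 -1;.0055 .1757 0 0 0 .29 -1")

```text
time_s: 6.87
ee_pos: [0.6284, -0.0692, 0.1097]
eef_rot: [-2.085, -2.35, 0.001]
contact_force: [0.5, -0.3, -0.6]
opening: 0.0153
grasp_force: 30.2
```

Run:
```python
from h import *
st();c=cams.read_camera('wrist');np.save('w2.npy',c,allow_pickle=True);save(c,'w2.png',s=1.42)
P=cloud(c);Z=P[...,2]
L=inbox(P,.57,.68,-.04,.2)
for a,b in((.0135,.019),(.0025,.0055),(.044,.049)):
    q=P[L&(Z>a)&(Z<b)]; 
    if len(q)>20: rect2(q,(a,b))
```

```text
t 6.87 p [ 0.6284 -0.0692  0.1097] psi 96.83 tilt 0.04 F [ 0.5 -0.3 -0.6] open 0.0153 g 30.22744059562683
(0.0025, 0.0055) c 619.7 19.3 size [60.1, 125.2] ang 96.8 n 1208
(0.044, 0.049) c 620.2 15.5 size [45.3, 108.0] ang 96.3 n 12425
```

View pics/w2.png

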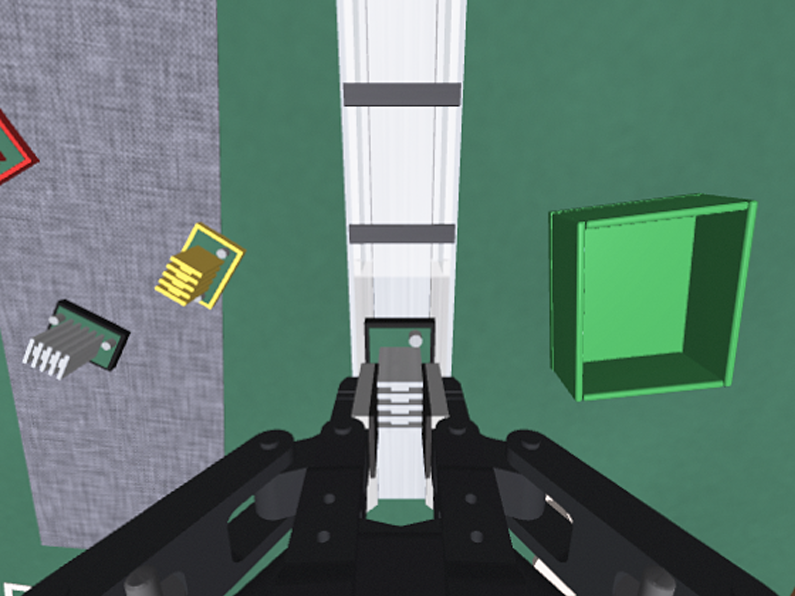

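The module is held straight over the lane with its plate at (400,340); the lane walls are either side of it and the cover mouth is at row 262.

Emit:
play_rows(rows="0 .0045 .08 0 0 0 -1;0 .0045 .13 0 0 0 -1;0 .0045 .15 0 0 0 -1;0 .0045 .162 0 0 0 -1;0 .0045 .162 0 0 0 -1")

```text
time_s: 7.33
ee_pos: [0.6301, -0.0694, 0.045]
eef_rot: [-2.084, -2.351, 0.0]
contact_force: [0.7, 0.4, -0.5]
opening: 0.0152
grasp_force: 30.2
```

Emit:
play_rows(rows="0 0 .004 0 0 0 -1;0 0 .008 0 0 0 -1;0 0 .012 0 0 0 -1;0 0 .012 0 0 0 -1;0 0 .012 0 0 0 -1")

```text
time_s: 7.75
ee_pos: [0.6306, -0.0688, 0.0406]
eef_rot: [2.085, 2.349, 0.0]
contact_force: [-0.4, -0.1, -0.8]
opening: 0.015
grasp_force: 30.2
```

Emit:
play_rows(rows="0 0 .002 0 0 0 -.25;0 0 .002 0 0 0 -.25;0 0 .002 0 0 0 -.25;0 0 .002 0 0 0 -.25;0 0 -.002 0 0 0 -.25")

```text
time_s: 8.17
ee_pos: [0.6303, -0.0688, 0.0409]
eef_rot: [-2.086, -2.349, 0.0]
contact_force: [-0.4, -0.8, -0.3]
opening: 0.032
grasp_force: 0.0
```

Emit:
play_rows(rows="0 0 -.05 0 0 0 -.25;0 0 -.1 0 0 0 -.25;0 0 -.175 0 0 0 -.25;0 0 -.175 0 0 0 -.25;0 0 -.175 0 0 0 -.25")

```text
time_s: 8.58
ee_pos: [0.6312, -0.0689, 0.1126]
eef_rot: [2.084, 2.348, 0.003]
contact_force: [-0.6, -0.2, -0.6]
opening: 0.0322
grasp_force: 0.0
```

Run:
```python
from h import *
st();c=cams.read_camera('wrist');mods(c,(.4,.5,-.25,-.05))
P=cloud(c);Z=P[...,2];L=inbox(P,.58,.68,-.12,-.04)
rect2(P[L&(Z>.033)&(Z<.042)],"top in lane")
plan([(.448,-.1075,.11,155.7),(.448,-.1075,.0355,155.7),(.448,-.1075,.11,155.7),(.6359,-.115,.11,96.85)])
```

```text
t 8.58 p [ 0.6312 -0.0689  0.1126] psi 96.8 tilt 0.15 F [-0.6 -0.2 -0.6] open 0.0322 g 0.0
[ 0.452 -0.105  0.017] zmax 0.035
 plate c 448.4 -106.8 size [29.2, 42.3] ang 153.0 n 904
 top c 448.3 -107.9 size [18.1, 21.4] ang 155.7 n 682
top in lane c 631.3 -66.5 size [15.9, 20.3] ang 97.2 n 553
-0.0212 -0.2323 0.0016   0.0003 0.0001 -0.3272  | 93 mm 29.4 deg
0.0958 -0.2127 0.0017   0.0003 0.0001 -0.3272  | 93 mm 29.4 deg
-- (0.448, -0.1075, 0.11, 155.7)
0.0000 0.0000 0.1863   0.0000 0.0000 0.0000  | 75 mm 0.0 deg
-- (0.448, -0.1075, 0.0355, 155.7)
0.0000 0.0000 -0.1863   0.0000 0.0000 0.0000  | 75 mm 0.0 deg
-- (0.448, -0.1075, 0.11, 155.7)
-0.2179 0.0881 0.0000   0.0000 0.0000 0.3269  | 94 mm 29.4 deg
-0.1465 0.1838 0.0000   0.0000 0.0000 0.3269  | 94 mm 29.4 deg
-- (0.6359, -0.115, 0.11, 96.85)
```

Emit:
play_rows(rows="-.021 -.232 0 0 0 -.327 0;-.021 -.232 0 0 0 -.327 0;-.021 -.232 0 0 0 -.327 0;-.021 -.232 0 0 0 -.327 0;-.021 -.232 0 0 0 -.327 0")

```text
time_s: 9.05
ee_pos: [0.5384, -0.0883, 0.1107]
eef_rot: [-1.412, -2.805, -0.0]
contact_force: [0.1, -0.1, 0.3]
opening: 0.0431
grasp_force: 0.0
```

Emit:
play_rows(rows=".096 -.213 .002 0 0 -.327 0;.096 -.213 .002 0 0 -.327 0;.096 -.213 .002 0 0 -.327 0;.096 -.213 .002 0 0 -.327 0;.096 -.213 .002 0 0 -.327 0")

```text
time_s: 9.47
ee_pos: [0.4476, -0.1077, 0.11]
eef_rot: [-0.659, -3.071, -0.0]
contact_force: [1.0, 0.4, -0.0]
opening: 0.0434
grasp_force: 0.0
```

```bash
python3 -c "
from h import *
st();c=cams.read_camera('wrist');mods(c,(.41,.49,-.15,-.075))
plan([(.448,-.1075,.036,155.7)])"
```

```text
t 9.47 p [ 0.4476 -0.1077  0.11  ] psi 155.78 tilt 0.04 F [ 1.   0.4 -0. ] open 0.0434 g 0.0
[ 0.444 -0.106  0.017] zmax 0.035
 plate c 447.6 -107.3 size [28.0, 40.2] ang 155.7 n 857
 top c 447.8 -107.3 size [15.7, 20.5] ang 155.1 n 580
0.0004 -0.0001 0.1851   0.0002 -0.0002 -0.0023  | 74 mm 0.2 deg
-- (0.448, -0.1075, 0.036, 155.7)
```

Emit:
play_rows(rows="0 0 .09 0 0 0 0;0 0 .17 0 0 0 0;0 0 .184 0 0 0 0;0 0 .184 0 0 0 0;0 0 .184 0 0 0 0")

```text
time_s: 9.93
ee_pos: [0.4481, -0.1076, 0.0371]
eef_rot: [-0.666, -3.069, 0.001]
contact_force: [-0.0, -0.4, 1.9]
opening: 0.0427
grasp_force: 0.0
```

Emit:
play_rows(rows="0 0 0 0 0 0 -1;0 0 0 0 0 0 -1;0 0 0 0 0 0 -1;0 0 0 0 0 0 -1;0 0 0 0 0 0 -1", squeeze=30)

```text
time_s: 10.35
ee_pos: [0.4487, -0.1076, 0.038]
eef_rot: [0.663, 3.069, 0.0]
contact_force: [-1.9, 0.1, 10.4]
opening: 0.0152
grasp_force: 33.8
```

Emit:
play_rows(rows="0 0 0 0 0 0 -1;0 0 -.05 0 0 0 -1;0 0 -.184 0 0 0 -1;0 0 -.184 0 0 0 -1;0 0 -.184 0 0 0 -1")

```text
time_s: 10.77
ee_pos: [0.4496, -0.1077, 0.1139]
eef_rot: [0.662, 3.065, 0.001]
contact_force: [0.3, -0.1, -0.5]
opening: 0.0148
grasp_force: 32.4
```

Emit:
play_rows(rows="-.218 .088 0 0 0 .327 -1;-.218 .088 0 0 0 .327 -1;-.218 .088 0 0 0 .327 -1;-.218 .088 0 0 0 .327 -1;-.218 .088 0 0 0 .327 -1")

```text
time_s: 11.18
ee_pos: [0.5421, -0.1111, 0.1099]
eef_rot: [-1.429, -2.797, 0.001]
contact_force: [-1.0, 0.1, -1.1]
opening: 0.015
grasp_force: 32.4
```

Emit:
play_rows(rows="-.1465 .184 0 0 0 .327 -1;-.1465 .184 0 0 0 .327 -1;-.1465 .184 0 0 0 .327 -1;-.1465 .184 0 0 0 .327 -1;-.1465 .184 0 0 0 .327 -1")

```text
time_s: 11.6
ee_pos: [0.6355, -0.115, 0.1097]
eef_rot: [-2.089, -2.346, 0.002]
contact_force: [-0.7, -0.4, -0.4]
opening: 0.0154
grasp_force: 32.4
```

```bash
python3 -c "
from h import *
st();c=cams.read_camera('wrist');save(c,'w3.png')
P=cloud(c);Z=P[...,2];L=inbox(P,.58,.68,-.09,-.03)
rect2(P[L&(Z>.033)&(Z<.042)],'top in lane')
plan([(.6360,-.115,.045,96.85)])"
```

```text
t 11.6 p [ 0.6355 -0.115   0.1097] psi 96.62 tilt 0.06 F [-0.7 -0.4 -0.4] open 0.0154 g 32.35528349876404
top in lane c 631.4 -66.6 size [15.9, 20.0] ang 96.8 n 592
0.0001 0.0027 0.1620   -0.0009 0.0001 0.0007  | 65 mm 0.1 deg
-- (0.636, -0.115, 0.045, 96.85)
```

Emit:
play_rows(rows="0 .002 .08 0 0 0 -1;0 .002 .13 0 0 0 -1;0 .002 .145 0 0 0 -1;0 .002 .156 0 0 0 -1;0 .002 .156 0 0 0 -1")

```text
time_s: 12.07
ee_pos: [0.6362, -0.1154, 0.048]
eef_rot: [-2.083, -2.351, 0.0]
contact_force: [0.8, -0.4, -0.3]
opening: 0.0152
grasp_force: 32.4
```

Emit:
play_rows(rows="0 0 .004 0 0 0 -1;0 0 .008 0 0 0 -1;0 0 .012 0 0 0 -1;0 0 .012 0 0 0 -1;0 0 .012 0 0 0 -1")

```text
time_s: 12.48
ee_pos: [0.6367, -0.1151, 0.0434]
eef_rot: [2.085, 2.349, 0.0]
contact_force: [0.2, -0.4, -0.8]
opening: 0.0149
grasp_force: 32.4
```

Emit:
play_rows(rows="0 0 0 0 0 0 -.25;0 0 0 0 0 0 -.25;0 0 0 0 0 0 -.25;0 0 0 0 0 0 -.25;0 0 -.002 0 0 0 -.25")

```text
time_s: 12.9
ee_pos: [0.6365, -0.1151, 0.0438]
eef_rot: [-2.086, -2.349, 0.0]
contact_force: [0.1, 0.3, -0.4]
opening: 0.0318
grasp_force: 0.0
```

Emit:
play_rows(rows="0 0 -.05 0 0 0 -.25;0 0 -.15 0 0 0 -.25;0 0 -.24 0 0 0 -.25;0 0 -.24 0 0 0 -.25;0 0 -.24 0 0 0 -.25")

```text
time_s: 13.32
ee_pos: [0.6376, -0.1151, 0.142]
eef_rot: [2.084, 2.347, 0.004]
contact_force: [-0.3, 0.2, -1.3]
opening: 0.0322
grasp_force: 0.0
```

Run:
```python
from h import *
st();c=cams.read_camera('wrist');save(c,'w4.png',s=1.42)
P=cloud(c);Z=P[...,2];L=inbox(P,.58,.68,-.15,-.03)
for q in comp(L&(Z>.033)&(Z<.042),P): rect2(q,'top in lane')
plan([(.5065,-.3735,.16,177.2)])
```

```text
t 13.32 p [ 0.6376 -0.1151  0.142 ] psi 96.8 tilt 0.2 F [-0.3  0.2 -1.3] open 0.0322 g 0.0
top in lane c 631.4 -66.5 size [15.6, 19.8] ang 96.9 n 422
top in lane c 637.2 -113.2 size [15.7, 21.1] ang 96.9 n 441
-0.2012 -0.1333 -0.0165   0.0002 0.0001 -0.2977  | 97 mm 26.8 deg
-0.1194 -0.2097 -0.0165   0.0002 0.0001 -0.2977  | 97 mm 26.8 deg
-0.0121 -0.2410 -0.0164   0.0002 0.0001 -0.2977  | 97 mm 26.8 deg
-- (0.5065, -0.3735, 0.16, 177.2)
```

Emit:
play_rows(rows="-.201 -.133 -.016 0 0 -.298 0;-.201 -.133 -.016 0 0 -.298 0;-.201 -.133 -.016 0 0 -.298 0;-.201 -.133 -.016 0 0 -.298 0;-.201 -.133 -.016 0 0 -.298 0")

```text
time_s: 13.78
ee_pos: [0.5922, -0.2024, 0.1454]
eef_rot: [-1.48, -2.769, 0.0]
contact_force: [0.6, 0.6, 0.3]
opening: 0.0428
grasp_force: 0.0
```

Emit:
play_rows(rows="-.119 -.21 -.016 0 0 -.298 0;-.119 -.21 -.016 0 0 -.298 0;-.119 -.21 -.016 0 0 -.298 0;-.119 -.21 -.016 0 0 -.298 0;-.119 -.21 -.016 0 0 -.298 0")

```text
time_s: 14.2
ee_pos: [0.5491, -0.2877, 0.1519]
eef_rot: [-0.801, -3.037, -0.001]
contact_force: [0.3, 1.1, -0.1]
opening: 0.0429
grasp_force: 0.0
```

Emit:
play_rows(rows="-.012 -.241 -.016 0 0 -.298 0;-.012 -.241 -.016 0 0 -.298 0;-.012 -.241 -.016 0 0 -.298 0;-.012 -.241 -.016 0 0 -.298 0;-.012 -.241 -.016 0 0 -.298 0")

```text
time_s: 14.62
ee_pos: [0.5062, -0.3733, 0.1583]
eef_rot: [-0.077, -3.14, -0.002]
contact_force: [0.3, 0.4, 0.1]
opening: 0.0425
grasp_force: 0.0
```

Run:
```python
from h import *
st();c=cams.read_camera('wrist');np.save('w5.npy',c,allow_pickle=True);save(c,'w5.png',s=1.42)
P=cloud(c);Z=P[...,2];S=inbox(P,.34,.56,-.45,-.30)
hsv=cv2.cvtColor(c["pixels"],cv2.COLOR_RGB2HSV)
rect2(P[S&(Z>.010)&(Z<.017)],"bar"); rect2(P[S&(Z>.068)&(Z<.076)],"handle top")
v,u=np.where((hsv[...,1]<50)&(hsv[...,2]>190)&S&(Z<.004)); rect2(plane(c,np.c_[u,v],0),"outline")
```

```text
t 14.62 p [ 0.5062 -0.3733  0.1583] psi 177.19 tilt 0.08 F [0.3 0.4 0.1] open 0.0425 g 0.0
bar c 451.9 -376.8 size [20.0, 138.7] ang 176.9 n 3190
handle top c 506.8 -379.5 size [15.5, 24.0] ang 176.4 n 623
outline c 459.5 -368.6 size [80.7, 200.7] ang 174.9 n 3585
```

View pics/w5.png

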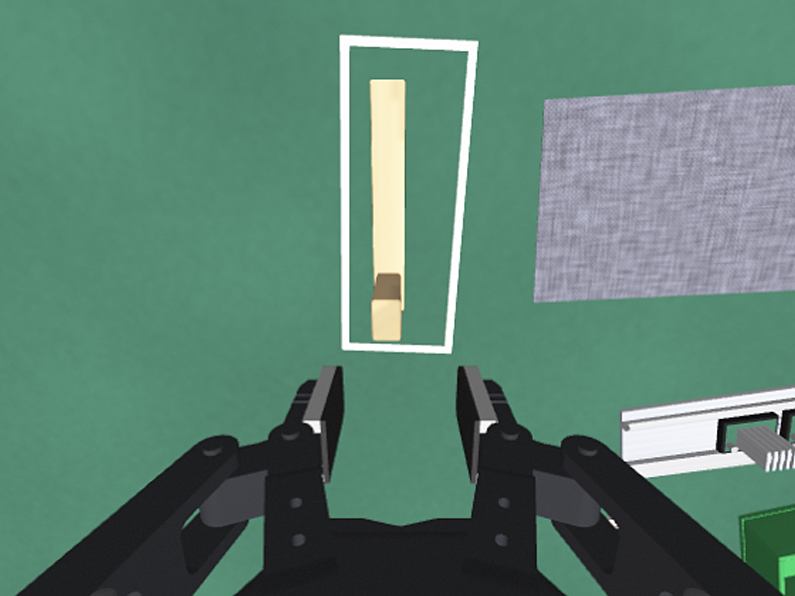

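The stick's bar runs from (388,80) at the nose to the handle at (387,305). It lies at the left side of the outline, whose corners are (341,37), (477,42), (450,352) and (344,348).

```bash
python3 -c "
from h import *
plan([(.5068,-.3796,.052,176.9)])
plan([(.655,-.2708,.12,96.85)],start=(.5068,-.3796,.12,176.9))"
```

```text
-0.0010 -0.0185 0.2657   0.0010 -0.0003 0.0007  | 107 mm 0.1 deg
-- (0.5068, -0.3796, 0.052, 176.9)
-0.1184 0.0972 0.0000   0.0000 0.0000 0.2965  | 61 mm 26.7 deg
-0.0622 0.1400 0.0000   0.0000 0.0000 0.2965  | 61 mm 26.7 deg
0.0074 0.1530 0.0000   0.0000 0.0000 0.2965  | 61 mm 26.7 deg
-- (0.655, -0.2708, 0.12, 96.85)
```

Emit:
play_rows(rows="-.001 -.0165 .09 0 0 .003 0;-.001 -.0165 .18 0 0 .003 0;-.001 -.0165 .26 0 0 .003 0;-.001 -.0165 .264 0 0 .003 0;-.001 -.0165 .264 0 0 .003 0")

```text
time_s: 15.08
ee_pos: [0.5064, -0.3783, 0.0522]
eef_rot: [-0.087, -3.137, -0.003]
contact_force: [0.5, 0.5, 0.9]
opening: 0.0426
grasp_force: 0.0
```

Emit:
play_rows(rows="0 0 0 0 0 0 -1;0 0 0 0 0 0 -1;0 0 0 0 0 0 -1;0 0 0 0 0 0 -1;0 0 0 0 0 0 -1", squeeze=70)

```text
time_s: 15.5
ee_pos: [0.5076, -0.3806, 0.0557]
eef_rot: [0.084, 3.137, -0.002]
contact_force: [0.8, 2.5, 10.5]
opening: 0.0153
grasp_force: 69.4
```

Emit:
play_rows(rows="0 0 0 0 0 0 -1;0 0 -.05 0 0 0 -1;0 0 -.17 0 0 0 -1;0 0 -.17 0 0 0 -1;0 0 -.17 0 0 0 -1")

```text
time_s: 15.92
ee_pos: [0.508, -0.3814, 0.126]
eef_rot: [0.084, 3.135, -0.005]
contact_force: [0.5, 0.3, -1.2]
opening: 0.0153
grasp_force: 68.7
```

Emit:
play_rows(rows="-.118 .097 0 0 0 .2965 -1;-.118 .097 0 0 0 .2965 -1;-.118 .097 0 0 0 .2965 -1;-.118 .097 0 0 0 .2965 -1;-.118 .097 0 0 0 .2965 -1")

```text
time_s: 16.33
ee_pos: [0.5559, -0.3433, 0.1216]
eef_rot: [0.812, 3.035, -0.0]
contact_force: [0.1, 0.2, -0.7]
opening: 0.0152
grasp_force: 68.7
```

Emit:
play_rows(rows="-.062 .14 0 0 0 .2965 -1;-.062 .14 0 0 0 .2965 -1;-.062 .14 0 0 0 .2965 -1;-.062 .14 0 0 0 .2965 -1;-.062 .14 0 0 0 .2965 -1")

```text
time_s: 16.75
ee_pos: [0.6049, -0.3073, 0.1214]
eef_rot: [-1.486, -2.768, 0.001]
contact_force: [0.5, -0.9, -1.9]
opening: 0.0151
grasp_force: 68.8
```

Emit:
play_rows(rows=".0075 .153 0 0 0 .2965 -1;.0075 .153 0 0 0 .2965 -1;.0075 .153 0 0 0 .2965 -1;.0075 .153 0 0 0 .2965 -1;.0075 .153 0 0 0 .2965 -1")

```text
time_s: 17.17
ee_pos: [0.6539, -0.2712, 0.1213]
eef_rot: [-2.082, -2.352, 0.001]
contact_force: [-1.0, -0.3, -0.5]
opening: 0.0152
grasp_force: 68.9
```

Run:
```python
from h import *
st();c=cams.read_camera('wrist');np.save('w6.npy',c,allow_pickle=True);save(c,'w6.png',s=1.42)
P=cloud(c);Z=P[...,2]
L=inbox(P,.58,.70,-.15,-.03)
for q in comp(L&(Z>.033)&(Z<.042),P): rect2(q,'top in lane')
q=P[inbox(P,.6,.70,-.27,-.12)&(Z>.06)&(Z<.1)]; rect2(q,"bar"); print(np.percentile(q[:,2],[5,50,95]))
```

```text
t 17.17 p [ 0.6539 -0.2712  0.1213] psi 96.96 tilt 0.04 F [-1.  -0.3 -0.5] open 0.0152 g 68.93794298171997
bar c 647.2 -208.3 size [20.0, 126.3] ang 97.0 n 8548
[0.07795382 0.07909216 0.08081273]
```

View pics/w6.png

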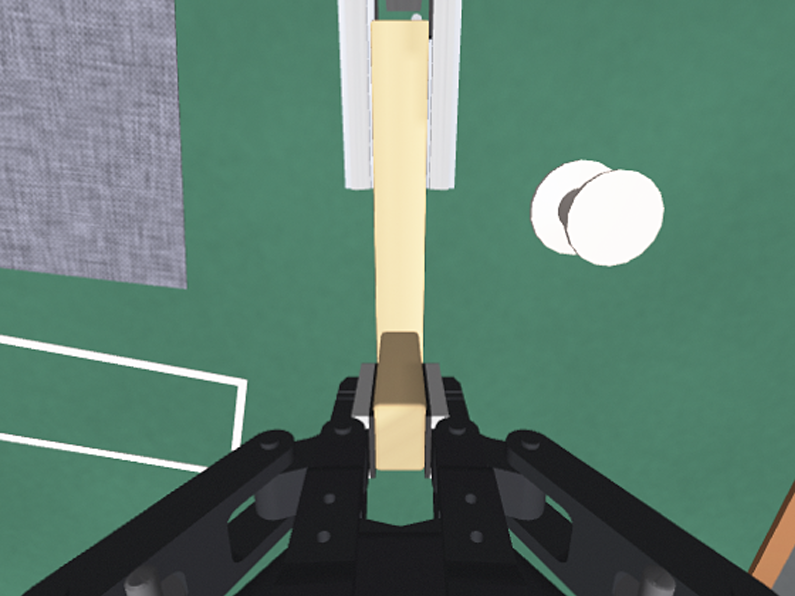

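Emit:
play_rows(rows="0 0 .06 0 0 0 -1;0 0 .11 0 0 0 -1;0 0 .135 0 0 0 -1;0 0 .147 0 0 0 -1;0 0 .147 0 0 0 -1")

```text
time_s: 17.63
ee_pos: [0.6536, -0.2715, 0.0621]
eef_rot: [-2.08, -2.353, 0.001]
contact_force: [-0.2, 0.0, -0.4]
opening: 0.0151
grasp_force: 69.0
```

Emit:
play_rows(rows=".015 0 0 0 0 0 -1;.03 0 0 0 0 0 -1;.045 0 0 0 0 0 -1;.06 0 0 0 0 0 -1;.075 0 0 0 0 0 -1")

```text
time_s: 18.05
ee_pos: [0.6508, -0.2406, 0.0633]
eef_rot: [2.082, 2.352, 0.001]
contact_force: [0.2, -1.1, 0.1]
opening: 0.0151
grasp_force: 69.1
```

Emit:
play_rows(rows=".02 0 0 0 0 0 -1;.04 0 0 0 0 0 -1;.06 0 0 0 0 0 -1;.08 0 0 0 0 0 -1;.1 0 0 0 0 0 -1")

```text
time_s: 18.47
ee_pos: [0.6456, -0.2008, 0.0627]
eef_rot: [-2.083, -2.352, -0.0]
contact_force: [0.0, -1.3, 0.3]
opening: 0.0151
grasp_force: 69.1
```

Run:
```python
from h import *
st();c=cams.read_camera('wrist');save(c,'w7.png',s=1.42)
s=r.get_state();print("nose x_l", (np.array(s["ee_pos"])[:2]-[.627,-.0375])@[-.1193,.9929]+.125)
```

```text
t 18.47 p [ 0.6456 -0.2008  0.0627] psi 96.94 tilt 0.0 F [ 0.  -1.3  0.3] open 0.0151 g 69.07659530639648
nose x_l -0.03737481342570109
```

View pics/w7.png

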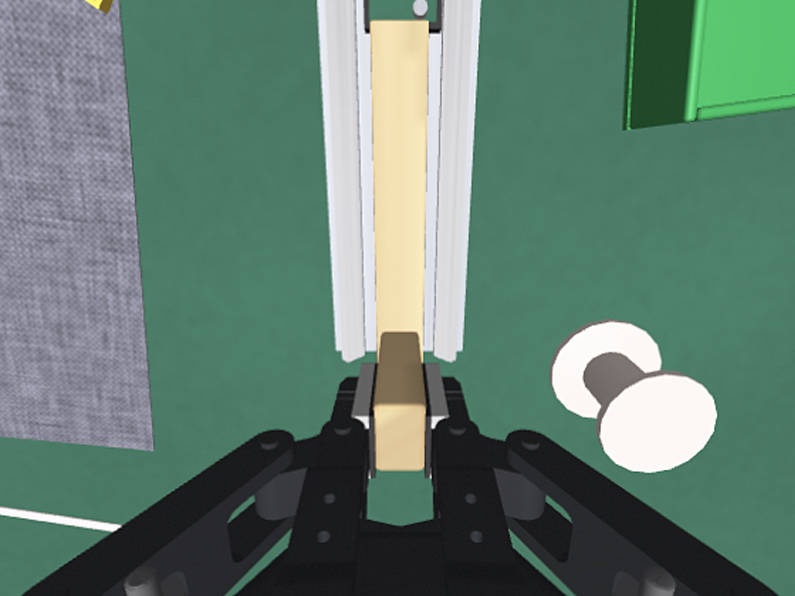

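The stick is centred in the lane at (400,180), with its nose on the rear module's plate at row 25. Pushing on.

Emit:
play_rows(rows=".02 0 0 0 0 0 -1;.04 0 0 0 0 0 -1;.06 0 0 0 0 0 -1;.08 0 0 0 0 0 -1;.1 0 0 0 0 0 -1")

```text
time_s: 18.93
ee_pos: [0.6407, -0.1611, 0.0627]
eef_rot: [-2.083, -2.352, -0.0]
contact_force: [0.5, -1.5, -0.5]
opening: 0.0152
grasp_force: 68.9
```

Emit:
play_rows(rows=".02 0 0 0 0 0 -1;.04 0 0 0 0 0 -1;.06 0 0 0 0 0 -1;.08 0 0 0 0 0 -1;.1 0 0 0 0 0 -1")

```text
time_s: 19.35
ee_pos: [0.6359, -0.1215, 0.0627]
eef_rot: [2.083, 2.352, -0.0]
contact_force: [0.6, -0.7, -1.5]
opening: 0.0153
grasp_force: 68.9
```

Emit:
play_rows(rows=".01 0 0 0 0 0 -1;.02 0 0 0 0 0 -1;.03 0 0 0 0 0 -1;.035 0 0 0 0 0 -1;.04 0 0 0 0 0 -1")

```text
time_s: 19.77
ee_pos: [0.6341, -0.1064, 0.0627]
eef_rot: [2.083, 2.351, -0.0]
contact_force: [0.2, -1.4, -0.4]
opening: 0.0149
grasp_force: 68.9
```

Run:
```python
from h import *
st()
s=r.get_state();print("nose x_l", (np.array(s["ee_pos"])[:2]-[.627,-.0375])@[-.1193,.9929]+.125)
```

```text
t 19.77 p [ 0.6341 -0.1064  0.0627] psi 96.92 tilt 0.01 F [ 0.2 -1.4 -0.4] open 0.0149 g 68.94418358802795
nose x_l 0.05570420873082242
```

Emit:
play_rows(rows=".005 0 0 0 0 0 -1;.01 0 0 0 0 0 -1;.015 0 0 0 0 0 -1;.02 0 0 0 0 0 -1;.025 0 0 0 0 0 -1")

```text
time_s: 20.18
ee_pos: [0.6329, -0.0964, 0.0627]
eef_rot: [2.083, 2.351, -0.0]
contact_force: [-0.7, -0.7, -0.1]
opening: 0.0153
grasp_force: 68.9
```

Emit:
play_rows(rows=".0025 0 0 0 0 0 -1;.005 0 0 0 0 0 -1;.0075 0 0 0 0 0 -1;.0075 0 0 0 0 0 -1;.0075 0 0 0 0 0 -1")

```text
time_s: 20.6
ee_pos: [0.6326, -0.0942, 0.0629]
eef_rot: [2.083, 2.35, -0.001]
contact_force: [0.2, -4.7, 2.0]
opening: 0.0151
grasp_force: 69.2
```

Emit:
play_rows(rows=".0025 0 0 0 0 0 -1;.005 0 0 0 0 0 -1;.005 0 0 0 0 0 -1;.005 0 0 0 0 0 -1;.005 0 0 0 0 0 -1")

```text
time_s: 21.02
ee_pos: [0.6326, -0.0938, 0.0632]
eef_rot: [2.083, 2.348, -0.002]
contact_force: [0.8, -12.4, 3.9]
opening: 0.0154
grasp_force: 69.6
```

Run:
```python
from h import *
st()
s=r.get_state();print("nose x_l", (np.array(s["ee_pos"])[:2]-[.627,-.0375])@[-.1193,.9929]+.125)
c=cams.read_camera('top');save(c,'t8.png',(215,155,385,245),4)
```

```text
t 21.02 p [ 0.6326 -0.0938  0.0632] psi 96.85 tilt 0.18 F [  0.8 -12.4   3.9] open 0.0154 g 69.5788300037384
nose x_l 0.0684000364569047
```

View pics/t8.png

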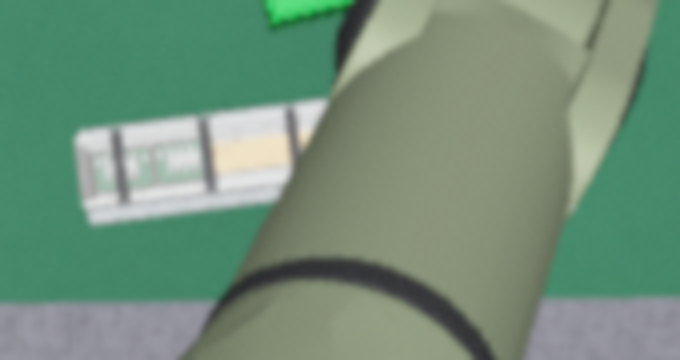

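Top crop: both green module boards sit butted at the stop end, at (105,170) and (155,163), with the stick behind them at (255,152). The force rose to 12 N with no further travel, so they are home. Withdrawing the stick.

Emit:
play_rows(rows="-.01 0 0 0 0 0 -1;-.03 0 0 0 0 0 -1;-.06 0 0 0 0 0 -1;-.09 0 0 0 0 0 -1;-.12 0 0 0 0 0 -1")

```text
time_s: 21.48
ee_pos: [0.6381, -0.1407, 0.0627]
eef_rot: [-2.084, -2.351, 0.0]
contact_force: [0.2, -0.1, -1.7]
opening: 0.0154
grasp_force: 68.9
```

Emit:
play_rows(rows="-.03 0 0 0 0 0 -1;-.06 0 0 0 0 0 -1;-.09 0 0 0 0 0 -1;-.12 0 0 0 0 0 -1;-.14 0 0 0 0 0 -1")

```text
time_s: 21.9
ee_pos: [0.6448, -0.1968, 0.0627]
eef_rot: [2.084, 2.35, -0.001]
contact_force: [-0.1, 0.6, -0.9]
opening: 0.0154
grasp_force: 68.9
```

Emit:
play_rows(rows="0 0 -.03 0 0 0 -1;0 0 -.08 0 0 0 -1;0 0 -.15 0 0 0 -1;0 0 -.15 0 0 0 -1;0 0 -.15 0 0 0 -1")

```text
time_s: 22.32
ee_pos: [0.6458, -0.1944, 0.1249]
eef_rot: [2.081, 2.351, 0.003]
contact_force: [0.7, 0.7, -1.2]
opening: 0.0152
grasp_force: 69.1
```

Run:
```python
from h import *
st();c=cams.read_camera('wrist');save(c,'w9.png',s=1.42)
P=cloud(c);Z=P[...,2]
q=P[inbox(P,.6,.70,-.18,-.07)&(Z>.06)&(Z<.1)]; rect2(q,"bar"); k=np.argsort(q[:,1]);print("bar top z rear/nose",np.median(q[k[:800],2]),np.median(q[k[-800:],2]))
plan([(.512,-.3735,.12,174.9),(.512,-.3735,.06,174.9)])
```

```text
t 22.32 p [ 0.6458 -0.1944  0.1249] psi 96.97 tilt 0.17 F [ 0.7  0.7 -1.2] open 0.0152 g 69.11787986755371
bar c 638.4 -124.9 size [20.1, 112.7] ang 96.9 n 8008
bar top z rear/nose 0.08255945499188244 0.08278926832019606
-0.1349 -0.1283 0.0028   0.0002 0.0001 -0.2886  | 74 mm 26.0 deg
-0.0651 -0.1745 0.0029   0.0002 0.0001 -0.2886  | 74 mm 26.0 deg
0.0179 -0.1853 0.0029   0.0002 0.0001 -0.2886  | 74 mm 26.0 deg
-- (0.512, -0.3735, 0.12, 174.9)
0.0000 0.0000 0.1500   0.0000 0.0000 0.0000  | 60 mm 0.0 deg
-- (0.512, -0.3735, 0.06, 174.9)
```

View pics/w9.png

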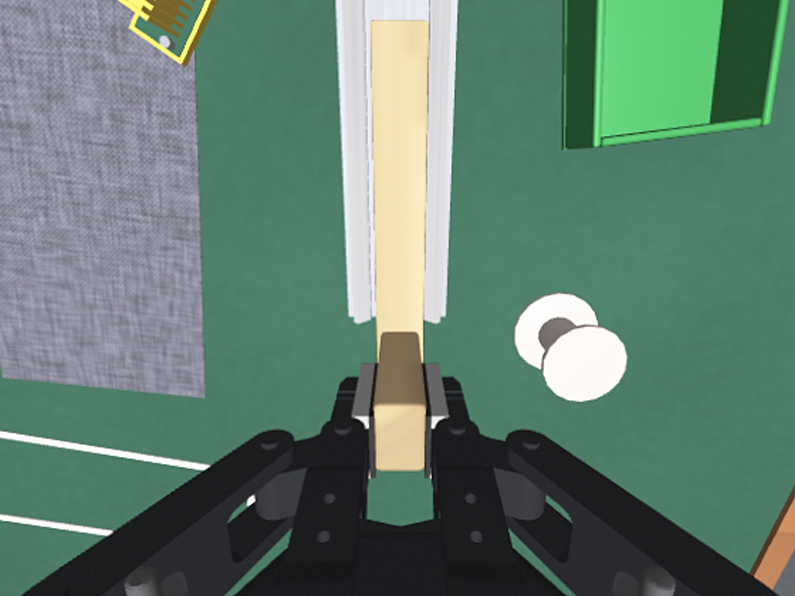

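The stick is out of the cover and level in the grip, with nothing dragged along. Now parking it.

Emit:
play_rows(rows="-.135 -.128 .003 0 0 -.2886 -1;-.135 -.128 .003 0 0 -.2886 -1;-.135 -.128 .003 0 0 -.2886 -1;-.135 -.128 .003 0 0 -.2886 -1;-.135 -.128 .003 0 0 -.2886 -1")

```text
time_s: 22.78
ee_pos: [0.5999, -0.2547, 0.1211]
eef_rot: [-1.496, -2.761, -0.001]
contact_force: [0.5, 0.3, -0.5]
opening: 0.0152
grasp_force: 69.0
```

Emit:
play_rows(rows="-.065 -.1745 .003 0 0 -.2886 -1;-.065 -.1745 .003 0 0 -.2886 -1;-.065 -.1745 .003 0 0 -.2886 -1;-.065 -.1745 .003 0 0 -.2886 -1;-.065 -.1745 .003 0 0 -.2886 -1")

```text
time_s: 23.2
ee_pos: [0.5558, -0.3142, 0.1199]
eef_rot: [-0.842, -3.026, -0.001]
contact_force: [0.3, 0.1, -1.3]
opening: 0.0151
grasp_force: 69.1
```

Emit:
play_rows(rows=".018 -.185 .003 0 0 -.2886 -1;.018 -.185 .003 0 0 -.2886 -1;.018 -.185 .003 0 0 -.2886 -1;.018 -.185 .003 0 0 -.2886 -1;.018 -.185 .003 0 0 -.2886 -1")

```text
time_s: 23.62
ee_pos: [0.5116, -0.3736, 0.1187]
eef_rot: [-0.143, -3.138, -0.001]
contact_force: [-0.1, -0.3, -1.1]
opening: 0.0154
grasp_force: 69.1
```

Emit:
play_rows(rows="0 0 .06 0 0 0 -1;0 0 .11 0 0 0 -1;0 0 .14 0 0 0 -1;0 0 .15 0 0 0 -1;0 0 .15 0 0 0 -1")

```text
time_s: 24.03
ee_pos: [0.5116, -0.3731, 0.0582]
eef_rot: [-0.144, -3.137, -0.001]
contact_force: [-0.4, 0.0, -1.5]
opening: 0.0151
grasp_force: 69.2
```

Run:
```python
from h import *
st()
plan([(.512,-.3735,.057,174.9)])
```

```text
t 24.03 p [ 0.5116 -0.3731  0.0582] psi 174.74 tilt 0.1 F [-0.4  0.  -1.5] open 0.0151 g 69.21786904335022
-0.0011 -0.0008 0.0029   0.0004 -0.0011 -0.0018  | 1 mm 0.2 deg
-- (0.512, -0.3735, 0.057, 174.9)
```

Emit:
play_rows(rows="0 0 .003 0 0 0 -1;0 0 .005 0 0 0 -1;0 0 .005 0 0 0 -1;0 0 .005 0 0 0 -.2;0 0 .005 0 0 0 -.2")

```text
time_s: 24.45
ee_pos: [0.5119, -0.3741, 0.0577]
eef_rot: [0.142, 3.138, -0.001]
contact_force: [-0.5, 1.0, -0.2]
opening: 0.0341
grasp_force: 0.0
```

Emit:
play_rows(rows="0 0 0 0 0 0 0;0 0 0 0 0 0 0;0 0 -.05 0 0 0 0;0 0 -.15 0 0 0 0;0 0 -.25 0 0 0 0")

```text
time_s: 24.87
ee_pos: [0.5108, -0.3735, 0.1574]
eef_rot: [-0.141, -3.136, -0.002]
contact_force: [0.9, 0.5, 0.4]
opening: 0.0432
grasp_force: 0.0
```

Emit:
play_rows(rows="0 0 -.1 0 0 0 .2;0 0 -.2 0 0 0 .2;0 0 -.3 0 0 0 .2;0 0 -.3 0 0 0 .2;0 0 -.3 0 0 0 .2")

```text
time_s: 25.28
ee_pos: [0.5123, -0.3744, 0.2797]
eef_rot: [0.141, 3.135, -0.003]
contact_force: [-0.6, 0.5, -1.0]
opening: 0.051
grasp_force: 0.0
```

Run:
```python
from h import *
st();c=cams.read_camera('wrist');save(c,'w10.png',s=1.42)
P=cloud(c);Z=P[...,2];S=inbox(P,.34,.56,-.45,-.30)
hsv=cv2.cvtColor(c["pixels"],cv2.COLOR_RGB2HSV)
rect2(P[S&(Z>.010)&(Z<.017)],"bar"); rect2(P[S&(Z>.068)&(Z<.076)],"handle top")
v,u=np.where((hsv[...,1]<50)&(hsv[...,2]>190)&S&(Z<.004)); rect2(plane(c,np.c_[u,v],0),"outline")
plan([(.52,-.05,.28,97),(.57,.30,.28,97)])
```

```text
t 25.28 p [ 0.5123 -0.3744  0.2797] psi 174.85 tilt 0.25 F [-0.6  0.5 -1. ] open 0.051 g 0.0
bar c 456.5 -367.9 size [19.9, 138.0] ang 175.1 n 1540
handle top c 510.9 -372.5 size [15.1, 22.6] ang 175.0 n 275
outline c 459.6 -368.6 size [81.0, 199.4] ang 174.9 n 1889
0.0173 0.2695 -0.0020   0.0001 0.0003 0.2883  | 108 mm 25.9 deg
0.1335 0.2347 -0.0020   0.0001 0.0003 0.2883  | 108 mm 25.9 deg
0.2227 0.1526 -0.0020   0.0001 0.0003 0.2883  | 108 mm 25.9 deg
-- (0.52, -0.05, 0.28, 97)
0.2844 0.0769 0.0000   0.0000 0.0000 0.0000  | 118 mm 0.0 deg
0.2844 0.0769 0.0000   0.0000 0.0000 0.0000  | 118 mm 0.0 deg
0.2844 0.0769 0.0000   0.0000 0.0000 0.0000  | 118 mm 0.0 deg
-- (0.57, 0.3, 0.28, 97)
```

Stick parked, centred in the outline. On to the driver and switch; I'll look at the lane on the way.

Emit:
play_rows(rows=".017 .27 0 0 0 .288 .2;.017 .27 0 0 0 .288 .2;.017 .27 0 0 0 .288 .2;.017 .27 0 0 0 .288 .2;.017 .27 0 0 0 .288 .2")

```text
time_s: 25.75
ee_pos: [0.5145, -0.2639, 0.2761]
eef_rot: [-0.843, -3.024, -0.001]
contact_force: [1.0, -0.7, 0.1]
opening: 0.0516
grasp_force: 0.0
```

Emit:
play_rows(rows=".1335 .235 0 0 0 .288 .2;.1335 .235 0 0 0 .288 .2;.1335 .235 0 0 0 .288 .2;.1335 .235 0 0 0 .288 .2;.1335 .235 0 0 0 .288 .2")

```text
time_s: 26.17
ee_pos: [0.5173, -0.1568, 0.2763]
eef_rot: [-1.498, -2.76, 0.001]
contact_force: [0.1, -0.6, -0.9]
opening: 0.0517
grasp_force: 0.0
```

Emit:
play_rows(rows=".223 .1525 0 0 0 .288 .2;.223 .1525 0 0 0 .288 .2;.223 .1525 0 0 0 .288 .2;.223 .1525 0 0 0 .288 .2;.223 .1525 0 0 0 .288 .2")

```text
time_s: 26.58
ee_pos: [0.52, -0.0493, 0.2765]
eef_rot: [-2.079, -2.355, 0.002]
contact_force: [0.4, 0.1, 0.0]
opening: 0.0513
grasp_force: 0.0
```

Run:
```python
from h import *
st();c=cams.read_camera('wrist');np.save('w11.npy',c,allow_pickle=True);save(c,'w11.png',s=1.42)
```

```text
t 26.58 p [ 0.52   -0.0493  0.2765] psi 97.14 tilt 0.07 F [0.4 0.1 0. ] open 0.0513 g 0.0
```

Emit:
play_rows(rows=".284 .077 0 0 0 0 .2;.284 .077 0 0 0 0 .2;.284 .077 0 0 0 0 .2;.284 .077 0 0 0 0 .2;.284 .077 0 0 0 0 .2")

```text
time_s: 27.05
ee_pos: [0.5368, 0.0665, 0.2766]
eef_rot: [2.071, 2.362, -0.002]
contact_force: [0.7, -1.6, -0.5]
opening: 0.0505
grasp_force: 0.0
```

Emit:
play_rows(rows=".284 .077 0 0 0 0 .2;.284 .077 0 0 0 0 .2;.284 .077 0 0 0 0 .2;.284 .077 0 0 0 0 .2;.284 .077 0 0 0 0 .2")

```text
time_s: 27.47
ee_pos: [0.5536, 0.1825, 0.2765]
eef_rot: [2.074, 2.359, -0.002]
contact_force: [0.3, -0.3, 0.0]
opening: 0.0511
grasp_force: 0.0
```

Emit:
play_rows(rows=".284 .077 0 0 0 0 .2;.284 .077 0 0 0 0 .2;.284 .077 0 0 0 0 .2;.284 .077 0 0 0 0 .2;.284 .077 0 0 0 0 .2")

```text
time_s: 27.88
ee_pos: [0.5704, 0.2985, 0.2765]
eef_rot: [2.077, 2.356, -0.002]
contact_force: [0.4, -2.0, -0.8]
opening: 0.051
grasp_force: 0.0
```

Run:
```python
from h import *
st();c=cams.read_camera('wrist');np.save('w12.npy',c,allow_pickle=True)
a=np.load('w11.npy',allow_pickle=True).item()["pixels"];im=np.hstack([a,c["pixels"]])[...,::-1]
cv2.imwrite("pics/w12.png",cv2.resize(im,(800,300)) if 0 else cv2.resize(np.vstack([a[:, :],c["pixels"]])[...,::-1],(400,600)))
save(c,'w12b.png',s=1.42)
P=cloud(c);Z=P[...,2]
for q in comp(inbox(P,.45,.68,.3,.5)&(Z>.1)&(Z<.16),P): rect2(q,"driver");rect2(q[q[:,2]>q[:,2].max()-.006]," top");print(q[:,2].max())
for q in comp(inbox(P,.45,.68,.3,.5)&(Z>.06)&(Z<.072),P): rect2(q,"z66 (stand/dial)")
for q in comp(inbox(P,.4,.6,.15,.36)&(Z>.05)&(Z<.061),P): rect2(q,"unit top")
```

```text
t 27.88 p [0.5704 0.2985 0.2765] psi 97.22 tilt 0.08 F [ 0.4 -2.  -0.8] open 0.051 g 0.0
driver c 578.6 395.6 size [22.2, 22.2] ang 13.6 n 740
 top c 578.7 395.7 size [21.8, 21.8] ang 14.1 n 681
0.13741516020977773
z66 (stand/dial) c 578.9 395.8 size [59.8, 60.1] ang 179.8 n 2707
unit top c 498.9 262.1 size [109.7, 109.8] ang 13.7 n 7114
```

View pics/w12b.png

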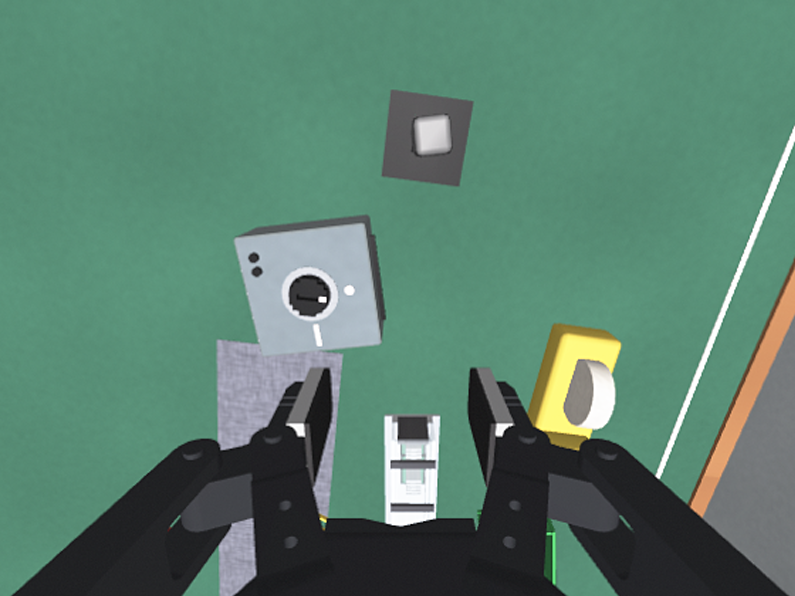

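Wrist view: the driver's handle is at (432,135) in its stand. The switch dial is at (310,297), with the dot at (349,290), the bar at (318,335) and the pointer at (322,299), a little past the dot. The modules are seen home under the cover at (413,450).

Run:
```python
from h import *
plan([(.5787,.3957,.2,194)])
c=np.load('w12.npy',allow_pickle=True).item();P=cloud(c);Z=P[...,2]
cen=np.array([.4989,.2621])
hsv=cv2.cvtColor(c["pixels"],cv2.COLOR_RGB2HSV)
m=inbox(P,.44,.56,.2,.32)&(hsv[...,1]<60)&(hsv[...,2]>225)
for q in comp(m,P,4):
    k=q[:,:2].mean(0)-cen;print("white",k.round(4),"ang",np.degrees(np.arctan2(k[1],k[0])).round(1),"r",np.hypot(*k).round(4),len(q),np.median(q[:,2]).round(4))
for q in comp(inbox(P,.46,.54,.22,.30)&(Z>.0625)&(Z<.072),P): rect2(q,"dial")
```

```text
0.0606 0.0127 0.0479   -0.0002 0.0002 -0.2692  | 31 mm 24.2 deg
0.0501 0.0364 0.0479   -0.0002 0.0002 -0.2692  | 31 mm 24.2 deg
0.0307 0.0537 0.0480   -0.0002 0.0002 -0.2692  | 31 mm 24.2 deg
0.0060 0.0616 0.0480   -0.0002 0.0002 -0.2692  | 31 mm 24.2 deg
-- (0.5787, 0.3957, 0.2, 194)
white [0.0003 0.0014] ang 77.7 r 0.0014 382 0.0563
white [0.0324 0.007 ] ang 12.2 r 0.0332 41 0.0562
white [ 0.0121 -0.0009] ang -4.1 r 0.0122 19 0.0656
white [ 0.0086 -0.038 ] ang -77.2 r 0.039 63 0.0561
white [0.0427 0.0427] ang 45.0 r 0.0604 49 0.2978
dial c 499.0 261.9 size [30.8, 33.2] ang 91.8 n 536
```

Emit:
play_rows(rows=".061 .013 .048 0 0 -.269 .2;.061 .013 .048 0 0 -.269 .2;.061 .013 .048 0 0 -.269 .2;.061 .013 .048 0 0 -.269 .2;.061 .013 .048 0 0 -.269 .2")

```text
time_s: 28.35
ee_pos: [0.5729, 0.3214, 0.2582]
eef_rot: [1.539, 2.738, -0.001]
contact_force: [-0.2, -0.6, 1.2]
opening: 0.051
grasp_force: 0.0
```

Emit:
play_rows(rows=".05 .036 .048 0 0 -.269 .2;.05 .036 .048 0 0 -.269 .2;.05 .036 .048 0 0 -.269 .2;.05 .036 .048 0 0 -.269 .2;.05 .036 .048 0 0 -.269 .2")

```text
time_s: 28.77
ee_pos: [0.5745, 0.347, 0.2389]
eef_rot: [0.933, 2.999, -0.001]
contact_force: [0.3, -1.0, -1.1]
opening: 0.0514
grasp_force: 0.0
```

Emit:
play_rows(rows=".031 .054 .048 0 0 -.269 .2;.031 .054 .048 0 0 -.269 .2;.031 .054 .048 0 0 -.269 .2;.031 .054 .048 0 0 -.269 .2;.031 .054 .048 0 0 -.269 .2")

```text
time_s: 29.18
ee_pos: [0.5763, 0.3726, 0.2196]
eef_rot: [0.285, 3.128, -0.001]
contact_force: [0.5, -0.2, 1.3]
opening: 0.0512
grasp_force: 0.0
```

Emit:
play_rows(rows=".006 .062 .048 0 0 -.269 .2;.006 .062 .048 0 0 -.269 .2;.006 .062 .048 0 0 -.269 .2;.006 .062 .048 0 0 -.269 .2;.006 .062 .048 0 0 -.269 .2")

```text
time_s: 29.6
ee_pos: [0.5782, 0.3978, 0.2003]
eef_rot: [-0.376, 3.119, -0.001]
contact_force: [0.2, -0.6, 0.8]
opening: 0.0514
grasp_force: 0.0
```

Run:
```python
from h import *
st();c=cams.read_camera('wrist');np.save('w13.npy',c,allow_pickle=True);save(c,'w13.png',s=1.42)
P=cloud(c);Z=P[...,2];rgb=c["pixels"]
for q in comp(inbox(P,.54,.62,.36,.43)&(Z>.130)&(Z<.145),P): rect2(q,"driver top");print(q[:,2].max())
for q in comp(inbox(P,.53,.63,.34,.45)&(Z>.06)&(Z<.072),P): rect2(q,"stand")
plan([(.5787,.3957,.115,194)])
```

```text
t 29.6 p [0.5782 0.3978 0.2003] psi -166.24 tilt 0.03 F [ 0.2 -0.6  0.8] open 0.0514 g 0.0
driver top c 577.3 395.4 size [21.4, 21.8] ang 103.0 n 905
0.13729465966609614
stand c 578.1 395.4 size [60.0, 60.5] ang 179.8 n 3047
0.0001 -0.0057 0.2135   -0.0003 0.0001 -0.0046  | 85 mm 0.4 deg
-- (0.5787, 0.3957, 0.115, 194)
```

Emit:
play_rows(rows=".0024 -.0053 .08 0 0 0 .2;.0024 -.0053 .16 0 0 0 .2;.0024 -.0053 .213 0 0 0 .2;.0024 -.0053 .213 0 0 0 .2;.0024 -.0053 .213 0 0 0 .2")

```text
time_s: 30.07
ee_pos: [0.5772, 0.3962, 0.115]
eef_rot: [0.375, -3.118, 0.002]
contact_force: [0.4, -0.5, 0.2]
opening: 0.0515
grasp_force: 0.0
```

Emit:
play_rows(rows="0 0 0 0 0 0 -1;0 0 0 0 0 0 -1;0 0 0 0 0 0 -1;0 0 0 0 0 0 -1;0 0 0 0 0 0 -1", squeeze=70)

```text
time_s: 30.48
ee_pos: [0.5779, 0.3971, 0.1167]
eef_rot: [-0.38, 3.117, 0.002]
contact_force: [-0.4, -0.8, 7.3]
opening: 0.0212
grasp_force: 69.8
```

Emit:
play_rows(rows="0 0 0 0 0 0 -1;0 0 -.05 0 0 0 -1;0 0 -.13 0 0 0 -1;0 0 -.21 0 0 0 -1;0 0 -.28 0 0 0 -1")

```text
time_s: 30.9
ee_pos: [0.5774, 0.3968, 0.2298]
eef_rot: [-0.38, 3.117, 0.001]
contact_force: [0.1, -0.3, -0.2]
opening: 0.0213
grasp_force: 68.7
```

Emit:
play_rows(rows="0 0 0 0 0 0 -1;0 0 0 0 0 0 -1;0 0 0 0 0 0 -1;0 0 0 0 0 0 -1;0 0 0 0 0 0 -1")

```text
time_s: 31.32
ee_pos: [0.5769, 0.3965, 0.226]
eef_rot: [0.381, -3.117, 0.001]
contact_force: [0.2, 0.2, -1.0]
opening: 0.0211
grasp_force: 68.7
```

Run:
```python
from h import *
st();c=cams.read_camera('scene');np.save('s14.npy',c,allow_pickle=True)
w=cams.read_camera('wrist');np.save('w14.npy',w,allow_pickle=True)
# project expected driver mid
e=np.array(c["eye"]);A=att(c);K=c["intrinsics"]
q=(np.array(r.get_state()["ee_pos"])-[0,0,.08]-e)@A; u=K[0][0]*q[0]/-q[2]+K[0][2];v=K[1][1]*-q[1]/-q[2]+K[1][2];print(u,v)
u,v=int(u),int(v)
a=cv2.resize(c["pixels"][max(v-60,0):v+60,u-60:u+60],(500,500),interpolation=cv2.INTER_CUBIC)
b=w["pixels"][200:420,170:390];b=cv2.resize(b,(300,300))
im=np.zeros((500,800,3),np.uint8);im[:,:500]=a;im[:300,500:]=b
cv2.imwrite("pics/s14.png",im[...,::-1])
```

```text
t 31.32 p [0.5769 0.3965 0.226 ] psi -166.07 tilt 0.1 F [ 0.2  0.2 -1. ] open 0.0211 g 68.74289631843567
429.23314438081644 279.28232835685895
```

View pics/s14.png

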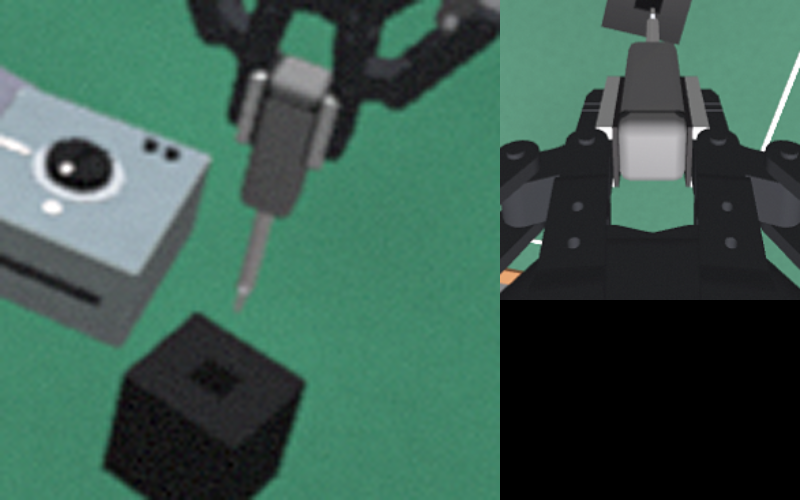

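From both views the lifted driver's blade is narrow: scene crop tip at (240,298), wrist crop tip at (653,12). Both look along the tool's x, so the blade lies along tool x. The switch pointer is seen next to the dot. Moving over the switch.

```bash
python3 - <<'E'
from h import *
plan([(.499,.262,.215,186)])
w=np.load('w14.npy',allow_pickle=True).item()
def proj(c,p):
    q=(np.atleast_2d(p)-np.array(c["eye"]))@att(c);s=np.c_[q[:,0]/-q[:,2],-q[:,1]/-q[:,2]];s=s*(1+c["k1"]*(s**2).sum(1,keepdims=True));K=np.array(c["intrinsics"]);return s*[K[0,0],K[1,1]]+K[:2,2]
s=r.get_state();T=R.from_rotvec(s["eef_rot"]).as_matrix()[:,2]
print("expected tip px",proj(w,np.array(s["ee_pos"])+T*.1127), "mm/px", 1000*.24/297)
E
cat >> h.py <<'E'
def proj(c,p):
    q=(np.atleast_2d(p)-np.array(c["eye"]))@att(c);s=np.c_[q[:,0]/-q[:,2],-q[:,1]/-q[:,2]];s=s*(1+c["k1"]*(s**2).sum(1,keepdims=True));K=np.array(c["intrinsics"]);return s*[K[0,0],K[1,1]]+K[:2,2]
E
```

```text
0.1351 -0.1398 0.0143   -0.0002 -0.0004 0.0440  | 78 mm 4.0 deg
0.1251 -0.1488 0.0141   -0.0002 -0.0004 0.0440  | 78 mm 4.0 deg
-- (0.499, 0.262, 0.215, 186)
expected tip px [[280.83199436 212.92898159]] mm/px 0.8080808080808081
```

Emit:
play_rows(rows=".135 -.14 .014 0 0 .044 -1;.135 -.14 .014 0 0 .044 -1;.135 -.14 .014 0 0 .044 -1;.135 -.14 .014 0 0 .044 -1;.135 -.14 .014 0 0 .044 -1")

```text
time_s: 31.83
ee_pos: [0.5385, 0.3297, 0.2217]
eef_rot: [-0.273, 3.129, 0.001]
contact_force: [0.8, 0.6, -1.0]
opening: 0.0214
grasp_force: 68.9
```

Emit:
play_rows(rows=".125 -.149 .014 0 0 .044 -1;.125 -.149 .014 0 0 .044 -1;.125 -.149 .014 0 0 .044 -1;.125 -.149 .014 0 0 .044 -1;.125 -.149 .014 0 0 .044 -1")

```text
time_s: 32.25
ee_pos: [0.4999, 0.2632, 0.2161]
eef_rot: [-0.166, 3.136, 0.001]
contact_force: [0.3, 0.6, -1.2]
opening: 0.0214
grasp_force: 69.0
```

Run:
```python
from h import *
st();c=cams.read_camera('wrist');np.save('w15.npy',c,allow_pickle=True)
s=r.get_state();T=R.from_rotvec(s["eef_rot"]).as_matrix()[:,2]
t=proj(c,np.array(s["ee_pos"])+T*.1127);d=proj(c,[.499,.262,.066]);print("exp tip",t,"exp dial",d)
u,v=d[0].astype(int);print(u,v);save(c,"w15.png",(u-50,v-50,u+50,v+50),6)
```

```text
t 32.25 p [0.4999 0.2632 0.2161] psi -173.94 tilt 0.07 F [ 0.3  0.6 -1.2] open 0.0214 g 68.9945662021637
exp tip [[280.8881039 212.7480098]] exp dial [[279.4456989  198.96692475]]
279 198
```

View pics/w15.png

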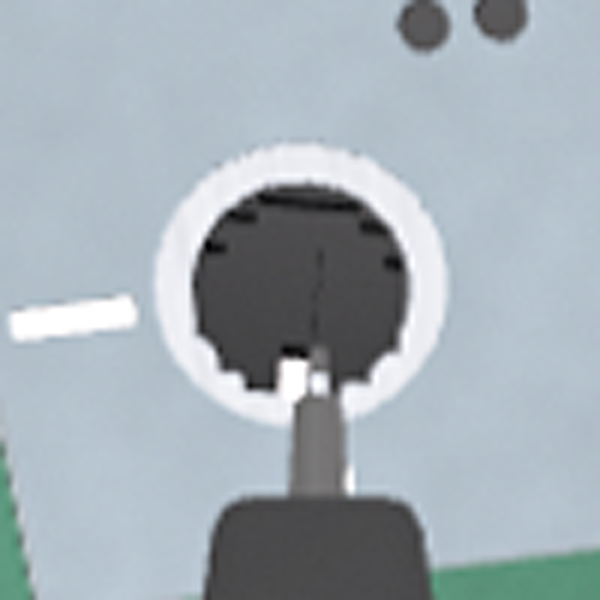

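The crop shows the dial at (300,288), the slot's right edge as a thin line from (320,250) to (312,340), and the pointer at (292,378). The blade tip hangs at (318,350), edge-on.

Run:
```python
from h import *
c=np.load('w15.npy',allow_pickle=True).item();g=cv2.cvtColor(c["pixels"],cv2.COLOR_RGB2GRAY).astype(float)
pts=[]
for v in range(190,204):
    w=np.clip(np.median(g[v,276:290])-g[v,277:289],0,None);w[w<4]=0
    if w.sum()>0: pts.append(((np.arange(277,289)*w).sum()/w.sum(),v,w.max()))
print(np.round(pts,1).tolist())
print(g[186:214,270:296].astype(int))
p=np.array(pts)[:,:2];q=plane(c,p,.066)[:,:2]
vx,vy,x0,y0=cv2.fitLine((q*1000).astype(np.float32),cv2.DIST_HUBER,0,.01,.01).ravel();print("line ang",np.degrees(np.arctan2(vy,vx)),x0,y0)
m=np.zeros(g.shape,np.uint8);m[175:225,255:305]=(g[175:225,255:305]<110)
v,u=np.where(m[170:230,250:310]);u=u+250;v=v+170
k=(v<203);(hx,hy),rad=cv2.minEnclosingCircle((plane(c,np.c_[u,v][k],.066)[:,:2]*1000).astype(np.float32));print("dial",hx,hy,rad)
```

```text
[[282.0, 190.0, 19.0], [281.8, 191.0, 16.0], [282.0, 192.0, 11.0], [282.0, 193.0, 4.5], [282.0, 194.0, 6.0], [282.0, 195.0, 11.5], [281.0, 196.0, 7.0], [281.0, 197.0, 11.0], [281.0, 199.0, 5.0], [281.0, 200.0, 11.0], [280.8, 201.0, 17.0], [280.8, 202.0, 16.0], [281.0, 203.0, 9.5]]
[[ 77  76  76  76  77  76  77  77  77  77  75  76  78  77  77  77  78  78
   74  44  36  34  30  64 159 244]
 [ 74  76  76  76  75  76  77  76  76  77  75  78  77  76  76  77  77  78
   77  71  68  66  63  64 119 227]
 [ 76  76  76  76  76  76  75  76  76  77  76  76  77  78  78  76  75  76
   78  77  77  79  78  74  85 166]
 [ 76  76  76  75  75  75  75  74  76  75  76  74  69  77  77  77  77  76
   76  76  77  77  78  77  72 120]
 [ 75  74  74  75  75  75  75  75  76  74  76  73  57  76  76  76  77  76
   77  76  76  77  75  62  56  81]
 [ 73  74  73  74  75  75  75  76  75  75  76  71  59  76  76  75  75  75
   76  76  77  76  70  28  23  37]
 [ 75  74  74  73  74  74  74  75  75  73  76  74  64  77  76  75  75  74
   76  74  76  76  72  44  34  25]
 [ 74  74  73  74  75  74  73  73  74  73  75  74  70  
[... 1635 characters left out ...]
99  66  68  69  69
   69  67  69 129 223 244 244 242]
 [ 66  68  68  66  61 153 255 255 255 255 168 108 111  97  63  67  69  67
   67  62 102 200 242 239 241 241]
 [ 61  66  66  65  57 150 255 255 255 255 170 213 207 161  60  64  64  61
   61  56 130 240 238 237 240 241]
 [ 55  63  64  63  54 174 255 255 255 255 197 247 244 194  55  70 102 130
  127 112 147 245 237 237 240 240]
 [ 45  54  56  55  48 189 255 255 255 255 175 247 244 200  58  99 193 229
  225 217 220 242 236 237 239 229]
 [198 201 194 164 158 215 255 255 255 241 131 198 197 175  89 120 228 246
  243 240 241 240 238 236 227 202]]
line ang 0.45642343 496.49118 263.55835
dial 495.90179443359375 260.75762939453125 17.03692626953125
```

```bash
cat > sl.py <<'E'
from h import *
c=np.load('w15.npy',allow_pickle=True).item()
L=plane(c,[[281.7,193],[281.35,197],[281.0,202]],.066)[:,:2]*1000
E_=plane(c,[[278.0,206.8]],.066)[0,:2]*1000
a=np.radians(.8);d=np.array([np.cos(a),np.sin(a)]);n=np.array([-d[1],d[0]])
print("edge line n-coord",L@n,"end",E_, "n",E_@n)
print("y direction of right side:",plane(c,[[290,197]],.066)[0,:2]*1000)
tp=plane(c,[[281.9,205.2]],.1034)[0,:2]*1000;print("tip front edge",tp,"TCP",[499.9,263.2])
E
python3 sl.py
```

```text
edge line n-coord [256.61782996 256.64533673 256.76379075] end [506.98378536 261.42021031] n 254.3161290714813
y direction of right side: [496.0016194  271.82678274]
tip front edge [493.20418365 263.63479543] TCP [499.9, 263.2]
```

```bash
python3 -c "
from h import *
plan([(.4982,.2601,.186,181)])"
```

```text
0.0051 -0.0078 0.0749   0.0005 0.0003 0.0564  | 30 mm 5.1 deg
-- (0.4982, 0.2601, 0.186, 181)
```

Emit:
play_rows(rows=".005 -.008 0 0 0 .0564 -1;.005 -.008 .02 0 0 .0564 -1;.005 -.008 .05 0 0 .0564 -1;.005 -.008 .075 0 0 .0564 -1;.005 -.008 .075 0 0 .0564 -1")

```text
time_s: 32.72
ee_pos: [0.497, 0.2588, 0.1835]
eef_rot: [0.029, -3.139, 0.002]
contact_force: [-0.9, -0.5, -1.9]
opening: 0.0214
grasp_force: 69.0
```

Emit:
play_rows(rows="0 0 0 0 0 0 -1;0 0 0 0 0 0 -1;0 0 0 0 0 0 -1")

```text
time_s: 32.97
ee_pos: [0.498, 0.2589, 0.1863]
eef_rot: [-0.026, 3.141, 0.001]
contact_force: [-1.1, -0.1, -0.9]
opening: 0.0212
grasp_force: 69.0
```

Run:
```python
from h import *
st();c=cams.read_camera('wrist');np.save('w16.npy',c,allow_pickle=True)
d=proj(c,[.4975,.2612,.066]);print(d)
u,v=d[0].astype(int);save(c,"w16.png",(u-30,v-30,u+30,v+30),10)
print(u-30,v-30)
```

```text
t 32.97 p [0.498  0.2589 0.1863] psi -179.04 tilt 0.04 F [-1.1 -0.1 -0.9] open 0.0212 g 68.99047136306763
[[283.17580921 209.47372723]]
253 179
```

View pics/w16.png

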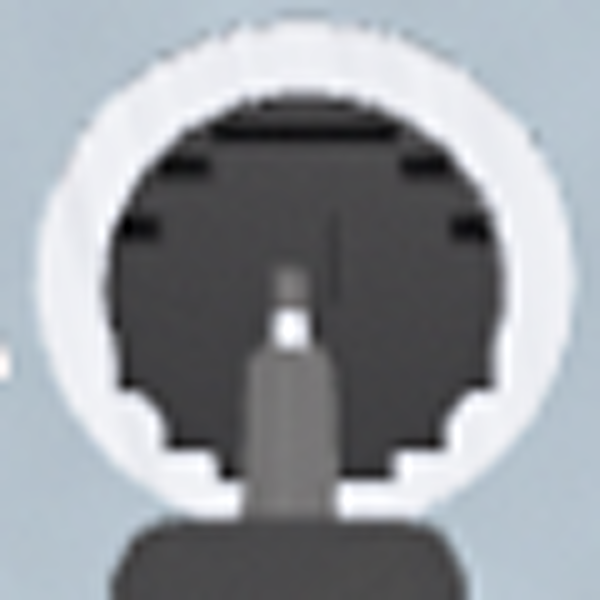

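The tip is at crop x=290 and the slot's right edge at x=335, so the slot's centre is at about 306. The blade is parallel to the slot but needs to go 1.3 mm to the right.

Emit:
play_rows(rows="0 .0033 0 0 0 0 -1;0 .0033 .006 0 0 0 -1;0 .0033 .012 0 0 0 -1;0 .0033 .018 0 0 0 -1;0 .0033 .024 0 0 0 -1")

```text
time_s: 33.43
ee_pos: [0.4977, 0.2599, 0.176]
eef_rot: [0.026, -3.141, 0.0]
contact_force: [-0.8, -0.5, -2.0]
opening: 0.0212
grasp_force: 69.0
```

Emit:
play_rows(rows="0 0 0 0 0 0 -1;0 0 0 0 0 0 -1;0 0 0 0 0 0 -1")

```text
time_s: 33.68
ee_pos: [0.4977, 0.26, 0.1763]
eef_rot: [0.026, -3.141, 0.0]
contact_force: [0.8, 0.5, -1.0]
opening: 0.0214
grasp_force: 69.0
```

Emit:
play_rows(rows="0 0 .003 0 0 0 -1;0 0 .006 0 0 0 -1;0 0 .0085 0 0 0 -1;0 0 .0085 0 0 0 -1;0 0 .0085 0 0 0 -1")

```text
time_s: 34.1
ee_pos: [0.4977, 0.26, 0.1728]
eef_rot: [0.026, -3.141, 0.0]
contact_force: [0.6, 0.3, -0.6]
opening: 0.0213
grasp_force: 69.0
```

```bash
python3 -c "
from h import *
st();print(r.get_state()['torque'].round(2),r.get_state()['joint_pos'].round(2))"
```

```text
t 34.1 p [0.4977 0.26   0.1728] psi -179.07 tilt 0.0 F [ 0.6  0.3 -0.6] open 0.0213 g 68.99027824401855
[ 0.01 -0.02 -0.01] [-0.53  0.52 -0.07  1.84  0.05  0.79  0.95]
```

Emit:
play_rows(rows="0 0 0 0 0 .06 -1;0 0 0 0 0 .12 -1;0 0 0 0 0 .18 -1;0 0 0 0 0 .24 -1;0 0 0 0 0 .3 -1")

```text
time_s: 34.52
ee_pos: [0.4977, 0.2599, 0.173]
eef_rot: [-0.716, -3.059, 0.0]
contact_force: [-0.1, -0.7, -1.2]
opening: 0.0213
grasp_force: 69.0
```

```bash
cat > q.py <<'E'
from h import *
st();print(r.get_state()['torque'].round(3))
c=cams.read_camera('wrist');P=cloud(c);hsv=cv2.cvtColor(c["pixels"],cv2.COLOR_RGB2HSV)
cen=np.array([.498,.261])
m=inbox(P,.44,.56,.2,.32)&(hsv[...,1]<60)&(hsv[...,2]>225)
for q in comp(m,P,4):
    k=q[:,:2].mean(0)-cen
    if np.hypot(*k)<.045: print("white ang",np.degrees(np.arctan2(k[1],k[0])).round(1),"r",np.hypot(*k).round(4),len(q),np.median(q[:,2]).round(4))
E
python3 q.py
```

```text
t 34.52 p [0.4977 0.2599 0.173 ] psi 153.67 tilt 0.01 F [-0.1 -0.7 -1.2] open 0.0213 g 69.01349186897278
[-0.251  0.146  0.07 ]
white ang 149.7 r 0.0058 760 0.0565
white ang 154.6 r 0.0056 5 0.0715
white ang 15.4 r 0.0068 10 0.0661
white ang -75.4 r 0.0383 124 0.0564
white ang 13.4 r 0.0346 74 0.0562
white ang -149.4 r 0.0166 43 0.1908
white ang 97.7 r 0.0163 41 0.1909
```

Emit:
play_rows(rows="0 0 0 0 0 .06 -1;0 0 0 0 0 .12 -1;0 0 0 0 0 .18 -1;0 0 0 0 0 .24 -1;0 0 0 0 0 .3 -1")

```text
time_s: 34.98
ee_pos: [0.4975, 0.2599, 0.1729]
eef_rot: [-1.406, -2.809, 0.001]
contact_force: [-0.9, 0.0, -0.1]
opening: 0.0215
grasp_force: 69.1
```

Emit:
play_rows(rows="0 0 0 0 0 .05 -1;0 0 0 0 0 .1 -1;0 0 0 0 0 .15 -1;0 0 0 0 0 .2 -1;0 0 0 0 0 .2 -1")

```text
time_s: 35.4
ee_pos: [0.4974, 0.2601, 0.1729]
eef_rot: [-1.828, -2.555, 0.001]
contact_force: [-1.8, -0.4, 0.7]
opening: 0.0213
grasp_force: 69.2
```

```bash
python3 q.py
```

```text
t 35.4 p [0.4974 0.2601 0.1729] psi 108.85 tilt 0.03 F [-1.8 -0.4  0.7] open 0.0213 g 69.23227429389954
[-0.179  0.598  0.077]
white ang 104.3 r 0.0062 762 0.0564
white ang 106.8 r 0.006 5 0.0717
white ang 13.5 r 0.0346 84 0.0563
white ang -13.5 r 0.0053 11 0.0663
white ang 164.4 r 0.0164 41 0.1905
white ang 53.1 r 0.0167 43 0.1907
```

Emit:
play_rows(rows="0 0 0 0 0 .03 -1;0 0 0 0 0 .06 -1;0 0 0 0 0 .08 -1;0 0 0 0 0 .1 -1;0 0 0 0 0 .1 -1")

```text
time_s: 35.87
ee_pos: [0.4974, 0.2601, 0.1729]
eef_rot: [-2.017, -2.408, 0.001]
contact_force: [-3.0, 0.1, 0.0]
opening: 0.0211
grasp_force: 69.2
```

```bash
python3 q.py|head -2
```

```text
t 35.87 p [0.4974 0.2601 0.1729] psi 100.08 tilt 0.03 F [-3.   0.1  0. ] open 0.0211 g 69.2271888256073
[0.033 0.786 0.11 ]
```

Emit:
play_rows(rows="0 0 0 0 0 .015 -1;0 0 0 0 0 .03 -1;0 0 0 0 0 .04 -1;0 0 0 0 0 .04 -1;0 0 0 0 0 .04 -1")

```text
time_s: 36.33
ee_pos: [0.4975, 0.26, 0.1728]
eef_rot: [-2.095, -2.341, 0.001]
contact_force: [-3.2, 0.9, 1.5]
opening: 0.0216
grasp_force: 69.2
```

```bash
python3 q.py
```

```text
t 36.33 p [0.4975 0.26   0.1728] psi 96.37 tilt 0.02 F [-3.2  0.9  1.5] open 0.0216 g 69.21412825584412
[ 0.171  1.267 -0.004]
white ang 90.0 r 0.0063 745 0.0564
white ang 13.3 r 0.0346 81 0.056
white ang 95.1 r 0.0059 6 0.0719
white ang -28.0 r 0.0055 10 0.0802
white ang 150.9 r 0.0164 43 0.1909
white ang 40.3 r 0.0169 41 0.1908
```

Emit:
play_rows(rows="0 0 0 0 0 .015 -1;0 0 0 0 0 .03 -1;0 0 0 0 0 .04 -1;0 0 0 0 0 .04 -1;0 0 0 0 0 .04 -1")

```text
time_s: 36.8
ee_pos: [0.4976, 0.26, 0.1729]
eef_rot: [-2.168, -2.274, 0.0]
contact_force: [-4.8, 1.4, 0.5]
opening: 0.0211
grasp_force: 69.2
```

```bash
cat > sc.py <<'E'
from h import *
st();print(r.get_state()['torque'].round(3))
c=cams.read_camera('scene');g=c["pixels"].min(2).astype(float)
h,w=g.shape;u,v=np.meshgrid(np.arange(w),np.arange(h));Q=plane(c,np.c_[u.ravel(),v.ravel()],.066).reshape(h,w,3)
cen=np.array([.4983,.2615]);D=Q[...,:2]-cen;rr=np.hypot(D[...,0],D[...,1])
m=(rr<.0150)
dk=m&(g<110)
print("dark centroid",(D[dk].mean(0)*1000).round(1),dk.sum())
W=np.where(m,np.clip(g-120,0,None),0)
for q,wt in [(D[W>0],W[W>0])]:
    for k,x in sorted(zip(q.tolist(),wt),key=lambda t:-t[1])[:14]: print(np.round(np.array(k)*1000,1),int(x),"ang",round(np.degrees(np.arctan2(k[1],k[0]))))
    if len(q): k=(q*wt[:,None]).sum(0)/wt.sum();print("centroid",k*1000,np.degrees(np.arctan2(k[1],k[0])))
E
python3 sc.py
```

```text
t 36.8 p [0.4976 0.26   0.1729] psi 92.74 tilt 0.01 F [-4.8  1.4  0.5] open 0.0211 g 69.20629620552063
[ 0.254  1.429 -0.016]
dark centroid [1.1 1.3] 78
[  2.3 -11.3] 113 ang -78
[  4.  -12.7] 112 ang -73
[  1.2 -14.8] 86 ang -85
[ -0.4 -13.3] 42 ang -92
[ 0.7 -9.8] 37 ang -86
[-6.4  1.2] 35 ang 170
[-7.  -7.3] 23 ang -134
[-8.1  2.7] 19 ang 162
[-9.2 -0.8] 16 ang -175
[-8.7 -5.8] 6 ang -146
[-7.6 -2.3] 5 ang -163
centroid [  0.10396822 -10.18242985] -89.41499882240603
```

```bash
cat > sc2.py <<'E'
from h import *
def pt(c,ang):
    g=c["pixels"].min(2).astype(float);h,w=g.shape;u,v=np.meshgrid(np.arange(w),np.arange(h));Q=plane(c,np.c_[u.ravel(),v.ravel()],.066).reshape(h,w,3)[...,:2]*1000
    e=np.array([498.3,261.5])+12.2*np.array([np.cos(np.radians(ang)),np.sin(np.radians(ang))])
    m=np.hypot(*(Q-e).transpose(2,0,1))<4.2;W=np.where(m,np.clip(g-90,0,None),0)
    return (Q*W[...,None]).sum((0,1))/W.sum(),Q,g
i,_,_=pt(np.load('scene.npy',allow_pickle=True).item(),0.5)
s,_,_=pt(np.load('s14.npy',allow_pickle=True).item(),0.5)
c=cams.read_camera('scene');n,_,_=pt(c,-78)
print(i,s,n,"diff",n-(i+s)/2)
d=n-(i+s)/2
# chord of rotation: direction angle = a0 - delta/2 - 90 ; length = 2 r sin(delta/2)
print("chord dir",np.degrees(np.arctan2(d[1],d[0])),"len",np.hypot(*d),"-> for 77deg expect len",2*12.2*np.sin(np.radians(38.5)),"dir",.5-38.5-90)
E
python3 sc2.py
```

```text
[509.71605145 261.00901426] [509.76634832 261.02920998] [500.84522686 248.71236444] diff [ -8.89597302 -12.30674768]
chord dir -125.86140849502911 len 15.185334193688957 -> for 77deg expect len 15.189357133957916 dir -128.0
```

Emit:
play_rows(rows="0 0 0 0 0 .015 -1;0 0 0 0 0 .03 -1;0 0 0 0 0 .045 -1;0 0 0 0 0 .045 -1;0 0 0 0 0 .045 -1")

```text
time_s: 37.32
ee_pos: [0.4976, 0.26, 0.1729]
eef_rot: [-2.247, -2.196, 0.0]
contact_force: [-5.1, 0.5, 1.9]
opening: 0.0213
grasp_force: 69.2
```

```bash
python3 -c "
from h import *
st();print(r.get_state()['torque'].round(3))"; python3 sc2.py
```

```text
t 37.32 p [0.4976 0.26   0.1729] psi 88.68 tilt 0.01 F [-5.1  0.5  1.9] open 0.0213 g 69.21973943710327
[ 0.348  1.559 -0.023]
[509.71605145 261.00901426] [509.76634832 261.02920998] [500.13581825 248.60778937] diff [ -9.60538164 -12.41132275]
chord dir -127.73703551983466 len 15.694084515584725 -> for 77deg expect len 15.189357133957916 dir -128.0
```

Emit:
play_rows(rows="0 0 0 0 0 .015 -1;0 0 0 0 0 .03 -1;0 0 0 0 0 .045 -1;0 0 0 0 0 .045 -1;0 0 0 0 0 .045 -1")

```text
time_s: 37.78
ee_pos: [0.4975, 0.26, 0.1729]
eef_rot: [-2.323, -2.115, 0.0]
contact_force: [-5.5, 0.6, 0.1]
opening: 0.0213
grasp_force: 69.3
```

```bash
python3 -c "
from h import *
st();print(r.get_state()['torque'].round(3))"; python3 sc2.py
```

```text
t 37.78 p [0.4975 0.26   0.1729] psi 84.65 tilt 0.02 F [-5.5  0.6  0.1] open 0.0213 g 69.29094314575195
[0.421 1.654 0.113]
[509.71605145 261.00901426] [509.76634832 261.02920998] [500.02676608 248.64663403] diff [ -9.71443381 -12.37247809]
chord dir -128.1377540539927 len 15.73049389735755 -> for 77deg expect len 15.189357133957916 dir -128.0
```

Emit:
play_rows(rows="0 0 0 0 0 .015 -1;0 0 0 0 0 .03 -1;0 0 0 0 0 .03 -1;0 0 0 0 0 .03 -1;0 0 0 0 0 .03 -1")

```text
time_s: 38.25
ee_pos: [0.4975, 0.2601, 0.1729]
eef_rot: [-2.371, -2.06, 0.0]
contact_force: [-4.9, 2.4, 1.3]
opening: 0.0212
grasp_force: 69.4
```

```bash
python3 -c "
from h import *
st();print(r.get_state()['torque'].round(3))"; python3 sc2.py
```

```text
t 38.25 p [0.4975 0.2601 0.1729] psi 81.96 tilt 0.02 F [-4.9  2.4  1.3] open 0.0212 g 69.3605375289917
[0.552 1.807 0.085]
[509.71605145 261.00901426] [509.76634832 261.02920998] [500.00328528 248.65943472] diff [ -9.73791461 -12.3596774 ]
chord dir -128.23378785952812 len 15.734948567101286 -> for 77deg expect len 15.189357133957916 dir -128.0
```

The pointer no longer moves, so the switch is at its stop. I'll unload and lift out.

Emit:
play_rows(rows="0 0 0 0 0 -.04 -1;0 0 0 0 0 -.08 -1;0 0 0 0 0 -.12 -1;0 0 0 0 0 -.14 -1;0 0 0 0 0 -.14 -1")

```text
time_s: 38.72
ee_pos: [0.498, 0.2598, 0.173]
eef_rot: [2.13, 2.309, 0.001]
contact_force: [-2.8, 0.6, -1.0]
opening: 0.0209
grasp_force: 69.1
```

Emit:
play_rows(rows="0 0 -.01 0 0 0 -1;0 0 -.025 0 0 0 -1;0 0 -.05 0 0 0 -1;0 0 -.08 0 0 0 -1;0 0 -.11 0 0 0 -1")

```text
time_s: 39.13
ee_pos: [0.4981, 0.2599, 0.2184]
eef_rot: [2.132, 2.306, 0.001]
contact_force: [-0.4, -1.3, -0.8]
opening: 0.0212
grasp_force: 69.0
```

Emit:
play_rows(rows="0 0 0 0 0 0 -1;0 0 0 0 0 0 -1;0 0 0 0 0 0 -1")

```text
time_s: 39.38
ee_pos: [0.4977, 0.26, 0.2169]
eef_rot: [2.132, 2.307, 0.0]
contact_force: [1.5, -0.5, -1.1]
opening: 0.0215
grasp_force: 69.1
```

```bash
python3 sc2.py
python3 - <<'E'
from h import *
st();c=cams.read_camera('wrist');np.save('w20.npy',c,allow_pickle=True)
P=cloud(c);Z=P[...,2];hsv=cv2.cvtColor(c["pixels"],cv2.COLOR_RGB2HSV);p=r.get_state()["ee_pos"]
q=P[inbox(P,p[0]-.03,p[0]+.03,p[1]-.03,p[1]+.03)&(Z>p[2]+.014)&(Z<p[2]+.028)];rect2(q,"handle top");print(np.percentile(q[:,2],[5,50,95])-p[2])
for q in comp(inbox(P,.44,.56,.2,.32)&(Z>.05)&(Z<.061),P): rect2(q,"unit top")
cen=np.array([.4982,.2612])
for q in comp(inbox(P,.44,.56,.2,.32)&(hsv[...,1]<60)&(hsv[...,2]>215)&(Z<.09),P,4):
    k=q[:,:2].mean(0)-cen;print("white",(q[:,:2].mean(0)*1000).round(1),"ang",np.degrees(np.arctan2(k[1],k[0])).round(1),"r",np.hypot(*k).round(4),len(q),np.median(q[:,2]).round(4))
E
```

```text
[509.71605145 261.00901426] [509.76634832 261.02920998] [499.99547691 248.65250678] diff [ -9.74572297 -12.36660534]
chord dir -128.24050499499603 len 15.745222887545104 -> for 77deg expect len 15.189357133957916 dir -128.0
t 39.43 p [0.4975 0.2599 0.2166] psi 94.52 tilt 0.02 F [-0.   0.1 -0.7] open 0.0216 g 69.08421277999878
handle top c 497.9 261.9 size [25.7, 60.2] ang 4.1 n 4081
[0.01536061 0.01872302 0.02705693]
unit top c 498.4 262.0 size [109.2, 110.0] ang 13.7 n 9659
unit top c 498.7 260.5 size [4.7, 17.0] ang 103.7 n 78
white [498.1 263.9] ang 93.1 r 0.0027 700 0.0563
white [531.5 268.9] ang 13.1 r 0.0341 69 0.0561
white [502.4 250.5] ang -68.5 r 0.0115 7 0.0659
white [507.3 231. ] ang -73.2 r 0.0316 15 0.0562
```

Run:
```python
from h import *
c=np.load('w20.npy',allow_pickle=True).item();P=cloud(c);Z=P[...,2];p=r.get_state()["ee_pos"]
m=inbox(P,p[0]-.03,p[0]+.03,p[1]-.03,p[1]+.03)&(Z>p[2]+.0165)&(Z<p[2]+.0215)
for q in comp(m,P): rect2(q,"top part"); print(c["pixels"][m].mean(0))
# colour-based: bright pixels
b=m&(c["pixels"].min(2)>120)
for q in comp(b,P,30): rect2(q,"bright")
plan([(.5778,.3965,.23,195)])
```

```text
top part c 498.5 261.2 size [24.0, 43.3] ang 4.9 n 2632
[150.7832829  149.75945537 152.20385779]
bright c 498.2 261.8 size [20.2, 21.1] ang 95.3 n 1908
bright c 483.1 268.3 size [4.6, 5.1] ang 1.6 n 61
bright c 512.3 271.0 size [4.3, 5.0] ang 6.6 n 60
0.0812 0.0568 -0.0085   -0.0001 -0.0000 -0.2791  | 40 mm 25.1 deg
0.0494 0.0858 -0.0085   -0.0001 -0.0000 -0.2791  | 40 mm 25.1 deg
0.0083 0.0987 -0.0085   -0.0001 -0.0000 -0.2791  | 40 mm 25.1 deg
-0.0344 0.0929 -0.0085   -0.0001 -0.0000 -0.2791  | 40 mm 25.1 deg
-- (0.5778, 0.3965, 0.23, 195)
```

No slip in the grip, and the slot itself was measured at 103.7°, exactly at the bar. Returning the driver with the current yaw, which fits the hole.

```bash
python3 -c "
from h import *
plan([(.578,.3945,.225,94.5)])
plan([(.578,.3945,.16,94.5)],start=(.578,.3945,.225,94.5))"
```

```text
0.1598 0.1136 -0.0108   -0.0002 0.0001 0.0001  | 79 mm 0.0 deg
0.1599 0.1135 -0.0107   -0.0002 0.0001 0.0001  | 79 mm 0.0 deg
-- (0.578, 0.3945, 0.225, 94.5)
0.0000 0.0000 0.1625   0.0000 0.0000 0.0000  | 65 mm 0.0 deg
-- (0.578, 0.3945, 0.16, 94.5)
```

Emit:
play_rows(rows=".16 .1135 -.02 0 0 0 -1;.16 .1135 -.02 0 0 0 -1;.16 .1135 -.02 0 0 0 -1;.16 .1135 -.02 0 0 0 -1;.16 .1135 -.02 0 0 0 -1")

```text
time_s: 39.9
ee_pos: [0.5376, 0.3268, 0.2241]
eef_rot: [2.132, 2.307, -0.002]
contact_force: [-0.3, -0.8, -0.5]
opening: 0.0213
grasp_force: 69.2
```

Emit:
play_rows(rows=".16 .1135 0 0 0 0 -1;.16 .1135 0 0 0 0 -1;.16 .1135 0 0 0 0 -1;.16 .1135 0 0 0 0 -1;.16 .1135 0 0 0 0 -1")

```text
time_s: 40.32
ee_pos: [0.578, 0.3935, 0.2245]
eef_rot: [2.133, 2.306, -0.002]
contact_force: [-0.1, -0.1, -1.1]
opening: 0.0212
grasp_force: 69.2
```

Emit:
play_rows(rows="0 0 0 0 0 0 -1;0 0 0 0 0 0 -1;0 0 .04 0 0 0 -1;0 0 .06 0 0 0 -1;0 0 .08 0 0 0 -1")

```text
time_s: 40.73
ee_pos: [0.5778, 0.3943, 0.1924]
eef_rot: [-2.132, -2.307, 0.001]
contact_force: [-0.4, 0.3, -1.1]
opening: 0.0213
grasp_force: 69.2
```

Run:
```python
from h import *
st();c=cams.read_camera('wrist');P=cloud(c);Z=P[...,2]
for q in comp(inbox(P,.53,.63,.34,.45)&(Z>.06)&(Z<.070),P): rect2(q,"stand")
```

```text
t 40.73 p [0.5778 0.3943 0.1924] psi 94.51 tilt 0.03 F [-0.4  0.3 -1.1] open 0.0213 g 69.23327922821045
stand c 578.6 395.9 size [60.2, 60.6] ang 89.9 n 3654
```

Emit:
play_rows(rows="0 0 .02 0 0 0 -1;0 0 .04 0 0 0 -1;0 0 .055 0 0 0 -1;0 0 .065 0 0 0 -1;0 0 .065 0 0 0 -1")

```text
time_s: 41.2
ee_pos: [0.5777, 0.3946, 0.1659]
eef_rot: [-2.132, -2.308, 0.002]
contact_force: [0.4, -0.6, -0.3]
opening: 0.021
grasp_force: 69.2
```

Emit:
play_rows(rows="0 0 .03 0 0 0 -1;0 0 .06 0 0 0 -1;0 0 .09 0 0 0 -1;0 0 .11 0 0 0 -1;0 0 .118 0 0 0 -1")

```text
time_s: 41.62
ee_pos: [0.5774, 0.3943, 0.1175]
eef_rot: [-2.132, -2.307, 0.004]
contact_force: [-1.1, 0.5, -0.2]
opening: 0.0213
grasp_force: 69.2
```

Emit:
play_rows(rows="0 0 .001 0 0 0 -1;0 0 .002 0 0 0 -1;0 0 .003 0 0 0 -1;0 0 .003 0 0 0 -1;0 0 .003 0 0 0 -1")

```text
time_s: 42.03
ee_pos: [0.5783, 0.3949, 0.119]
eef_rot: [2.132, 2.308, 0.001]
contact_force: [0.0, -0.6, -1.2]
opening: 0.0212
grasp_force: 69.2
```

Emit:
play_rows(rows="0 0 .002 0 0 0 -1;0 0 .004 0 0 0 -1;0 0 .005 0 0 0 -1;0 0 .005 0 0 0 -1;0 0 .005 0 0 0 -1")

```text
time_s: 42.45
ee_pos: [0.5782, 0.3948, 0.1167]
eef_rot: [-2.132, -2.308, -0.0]
contact_force: [-0.4, -0.2, 4.0]
opening: 0.0213
grasp_force: 69.9
```

Emit:
play_rows(rows="0 0 0 0 0 0 -.2;0 0 0 0 0 0 0;0 0 0 0 0 0 .2;0 0 0 0 0 0 .2;0 0 0 0 0 0 .2")

```text
time_s: 42.87
ee_pos: [0.5781, 0.3947, 0.1164]
eef_rot: [2.132, 2.308, -0.0]
contact_force: [-1.0, 0.1, -0.8]
opening: 0.051
grasp_force: 0.0
```

Emit:
play_rows(rows="0 0 -.05 0 0 0 .2;0 0 -.15 0 0 0 .2;0 0 -.25 0 0 0 .2;0 0 -.35 0 0 0 .2;0 0 -.4 0 0 0 .2")

```text
time_s: 43.28
ee_pos: [0.5791, 0.395, 0.2817]
eef_rot: [2.131, 2.306, 0.008]
contact_force: [-0.1, 0.7, 0.6]
opening: 0.0516
grasp_force: 0.0
```

Run:
```python
from h import *
st();c=cams.read_camera('wrist');P=cloud(c);Z=P[...,2]
for q in comp(inbox(P,.54,.62,.35,.44)&(Z>.125)&(Z<.145),P): rect2(q,"driver top");print(np.median(q[:,2]))
for q in comp(inbox(P,.53,.63,.34,.45)&(Z>.06)&(Z<.070),P): rect2(q,"stand")
plan([(.52,-.05,.28,97)])
```

```text
t 43.28 p [0.5791 0.395  0.2817] psi 94.52 tilt 0.29 F [-0.1  0.7  0.6] open 0.0516 g 0.0
driver top c 579.3 398.1 size [20.9, 21.2] ang 4.4 n 515
0.13470546040937648
stand c 578.8 396.0 size [60.1, 60.3] ang 89.8 n 1866
-0.3662 -0.0790 0.0012   0.0015 -0.0009 -0.0092  | 150 mm 0.8 deg
-0.3650 -0.0843 0.0020   0.0015 -0.0009 -0.0092  | 150 mm 0.8 deg
-0.3637 -0.0895 0.0027   0.0015 -0.0009 -0.0092  | 150 mm 0.8 deg
-- (0.52, -0.05, 0.28, 97)
```

Emit:
play_rows(rows="-.24 -.04 0 0 0 0 .2;-.24 -.04 0 0 0 0 .2;-.24 -.04 0 0 0 0 .2;-.24 -.04 0 0 0 0 .2;-.24 -.04 0 0 0 0 .2")

```text
time_s: 43.75
ee_pos: [0.5699, 0.2971, 0.2769]
eef_rot: [-2.133, -2.306, -0.001]
contact_force: [0.1, 0.4, -0.2]
opening: 0.0512
grasp_force: 0.0
```

Run:
```python
from h import *
st();w=cams.read_camera('wrist');t=cams.read_camera('top');np.save('t30.npy',t,allow_pickle=True)
o=np.array([.627,-.0375]);ux=np.array([-.1193,.9929]);uy=np.array([-.9929,-.1193])
for n,c in(("wrist",w),("top",t)):
    hh=cv2.cvtColor(c["pixels"],cv2.COLOR_RGB2HSV).astype(int);h,wd=hh.shape[:2]
    u,v=np.meshgrid(np.arange(wd),np.arange(h));Q=plane(c,np.c_[u.ravel(),v.ravel()],.010)[:,:2].reshape(h,wd,2)-o
    X=(Q@ux)*1000;Y=(Q@uy)*1000
    print(n)
    for x in range(-40,165,5):
        m=(abs(X-x)<2.5)&(abs(Y)<11)
        if m.sum(): print(x,m.sum(),"S",int(np.median(hh[m][:,1])),"V",int(np.median(hh[m][:,2])),"minV",int(np.percentile(hh[m][:,2],10)),end=" | ")
    print()
P=cloud(t);Z=P[...,2];S=inbox(P,.34,.57,-.45,-.30)
rect2(P[S&(Z>.008)&(Z<.02)],"stick bar")
a=np.load('top.npy',allow_pickle=True).item()["pixels"].astype(int);d=abs(a-t["pixels"]).max(2)>50
n,l,s,ce=cv2.connectedComponentsWithStats(d.astype(np.uint8))
for i in range(1,n):
    if s[i,4]>25: print("changed",s[i].tolist(),plane(t,[ce[i]],0)[0,:2].round(3))
```

```text
t 43.75 p [0.5699 0.2971 0.2769] psi 94.46 tilt 0.03 F [ 0.1  0.4 -0.2] open 0.0512 g 0.0
wrist
-40 27 S 23 V 35 minV 33 | -35 31 S 23 V 34 minV 33 | -30 28 S 28 V 35 minV 33 | -25 24 S 26 V 35 minV 33 | -20 26 S 26 V 34 minV 34 | -15 32 S 23 V 35 minV 34 | -10 33 S 24 V 32 minV 29 | -5 26 S 18 V 29 minV 28 | 0 28 S 22 V 34 minV 32 | 5 36 S 22 V 35 minV 34 | 10 27 S 24 V 34 minV 22 | 15 28 S 22 V 154 minV 19 | 20 37 S 3 V 254 minV 253 | 25 26 S 3 V 254 minV 253 | 30 32 S 18 V 209 minV 128 | 35 36 S 17 V 120 minV 114 | 40 29 S 14 V 75 minV 44 | 45 40 S 3 V 255 minV 161 | 50 29 S 3 V 253 minV 253 | 55 39 S 4 V 252 minV 236 | 60 29 S 5 V 249 minV 236 | 65 35 S 6 V 246 minV 241 | 70 30 S 7 V 240 minV 228 | 75 36 S 7 V 242 minV 219 | 80 29 S 11 V 218 minV 217 | 85 41 S 12 V 219 minV 218 | 90 30 S 11 V 205 minV 179 | 95 41 S 17 V 120 minV 118 | 100 35 S 16 V 87 minV 43 | 105 35 S 10 V 201 minV 72 | 110 42 S 7 V 245 minV 192 | 115 34 S 7 V 243 minV 223 | 120 36 S 9 V 223 minV 217 | 125 42 S 14 V 216 minV 205 | 130 37 S 17 V 105 minV 62 | 135 38 S 9 V 57 minV 54 | 140 44 S 9 V 58 minV 56 | 1
[... 1070 characters left out ...]
19 | 135 16 S 6 V 175 minV 134 | 140 16 S 12 V 201 minV 190 | 145 18 S 21 V 188 minV 180 | 150 15 S 3 V 170 minV 167 | 155 16 S 4 V 173 minV 162 | 160 17 S 101 V 142 minV 138 | 
stick bar c 457.2 -369.5 size [21.5, 140.6] ang 175.1 n 388
changed [0, 139, 139, 281, 25169] [0.394 0.568]
changed [113, 168, 25, 31, 305] [0.655 0.405]
changed [119, 189, 6, 28, 44] [0.598 0.412]
changed [248, 195, 17, 7, 42] [0.61  0.068]
changed [416, 228, 10, 55, 239] [ 0.451 -0.365]
changed [429, 229, 6, 10, 31] [ 0.514 -0.396]
changed [422, 240, 13, 45, 206] [ 0.435 -0.388]
changed [107, 247, 26, 106, 408] [0.341 0.419]
changed [348, 249, 4, 14, 34] [ 0.458 -0.18 ]
changed [317, 252, 6, 12, 27] [ 0.454 -0.1  ]
```

```bash
python3 -c "
from h import *
print(workorder.sign_off())"
```

```text
the job is handed in; nothing more can be done
None
```

I handed the job in at about 44 s: both modules are home under the cover, the switch is at its bar stop, the driver is standing in its stand, and the stick lies inside its outline. The sign-off returned no verdict.

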